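Rack the press plungers by length, then rock the tight block free and hold it

TASK

Clear down the watch press kit: first stand the two loose plungers in the empty holes of the racks that hold plungers of the same length, pushed down to the bottom of the hole and let go. Then take the tight locating block by its brass tab and, with its foot still down in the holder, rock it over to one side and then the other until both stiff jaws have been pushed aside, and lift it straight up. Finish while still holding the block, still and upright over the holder with its foot just clear of the jaws (no more than about 3 cm above them) and touching nothing but the gripper; leave the other things on the bench where they are.

Things in the scene. Friction and masses are not known exactly. Their poses are not given: they have to be found in the camera images.
- block: Locating block: round steel foot bar (30 mm diameter, 40 mm long, lying along x) with a flat upright brass tab on its middle, 12 mm thick along y, 24 mm wide along x, top 95 mm above the underside. Origin at the underside centre of the foot bar, z up; bar axis 15 mm above it. Starts upright in the holder's slot, aligned with the holder; 0.2 to 0.4 kg.
- holder: Fixed steel holder, base 70 (x) x 124 (y) mm, origin under its centre on the bench. A slot along x, 33 mm wide, floor 8 mm above the bench, takes the foot bar. Two aluminium jaws, left (+y) and right (-y), 44 mm long in x, stand from 36 to 59 mm above the bench, inner faces 7 to 8.5 mm from the slot's middle at the start, and overhang the bar: pulled straight up the block binds.
- holder_axis (a point): Axis of the seated foot bar, mid-slot, 23 mm above the bench. The bar can turn in the slot, so the block leans about this line (the holder's x axis). Leaning the tab to a side pushes that jaw out: 0.33 rad gives about 12 mm. With both jaws out by 9 mm or more the bar passes straight up.
- jaw_left (a joint): Opening of the left jaw in m: 0 fully in, growing to 0.018 as it slides out along the holder's +y; starts at 0 to 0.0015. Stiff (about 8 N sliding friction), it stays where it is pushed.
- jaw_right (a joint): Opening of the right jaw in m: 0 fully in, growing to 0.018 as it slides out along the holder's -y; starts at 0 to 0.0015. Stiff (about 8 N sliding friction), it stays where it is pushed.
- plunger_long: The long loose press plunger: plain aluminium cylinder, 16 mm diameter, 65 mm long, standing upright on the bench. Origin at the centre of its underside, z up its axis. Same as the other loose plunger but for length.
- row_long: Fixed plastic rack for long plungers: a block 40 (x) x 128 (y) x 24 mm high, origin under its centre. Two fixed plungers like the loose long one stand in it, at its middle and at y = +44 mm, tops 73 mm above the bench; the hole at y = -44 mm is empty. The two racks differ only in the length of these plungers and may swap places.
- row_long_hole (a point): Centre of the mouth of the empty round hole in the long row, 24 mm above the bench; hole 17.6 mm diameter, chamfered, 16 mm deep, so a seated plunger's underside is 8 mm above the bench
- plunger_short: The short loose press plunger: plain aluminium cylinder, 16 mm diameter, 45 mm long, standing upright on the bench. Origin at the centre of its underside, z up its axis. Same as the other loose plunger but for length.
- row_short: Fixed plastic rack for short plungers: a block 40 (x) x 128 (y) x 24 mm high, origin under its centre. Two fixed plungers like the loose short one stand in it, at its middle and at y = +44 mm, tops 53 mm above the bench; the hole at y = -44 mm is empty. The two racks differ only in the length of these plungers and may swap places.
- row_short_hole (a point): Centre of the mouth of the empty round hole in the short row, 24 mm above the bench; hole 17.6 mm diameter, chamfered, 16 mm deep, so a seated plunger's underside is 8 mm above the bench
- oil_bottle: Bystander, leave alone: small closed green glass oil bottle, 28 mm across, 62 mm tall; origin at the underside centre
- watch_head: Bystander, leave alone: steel watch head lying face up, about 50 x 44 mm, 12 mm thick; origin at the underside centre
- tin: Bystander, leave alone: low glass jar with a brass lid, 64 mm across, 35 mm tall; origin at the underside centre
- parts_tray: Bystander, leave alone: small clear divided tray, 75 x 55 x 14 mm; origin at the underside centre
- screwdriver: Bystander, leave alone: screwdriver lying flat, 130 mm long; origin at the underside
- tweezers: Bystander, leave alone: steel tweezers lying flat, 120 mm long, 4 mm thick; origin at the underside centre
- loupe: Bystander, leave alone: black eye loupe, 34 mm across, 28 mm tall, standing; origin at the underside centre
Things that resemble listed ones, but are neither listed nor needed, are in the scene too. What is shaped like the row_short but blue or purple is not meant.

How it is judged:
By the outcome, as a careful person would: the job done as asked, in the order asked, and still so for the second after the job is handed in, while the arm keeps its last pose, push and grip.
It also fails if it takes over 67 s, if anything falls off the work surface, if the arm or the gripper's body presses on something with over 40 N, if the wrist force passes 120 N, or if a joint passes its speed limit or range.

ROBOT

A 6-joint arm with a two-finger parallel gripper is mounted at the origin on the work surface. World frame = base frame: x ahead of the robot, y to its left, z up, the work surface at z = 0. Lengths are in m, angles in rad, forces in N, time in s.
With the tool pointing down it reaches from about 0.35 to 0.975 m from the base axis. Payload 4.9 kg.
Tool frame: the origin (TCP) lies midway between the tips of the shut fingers; the grasp point (between the pads) lies 19 mm behind it; z points along the fingers, y is the line along which they close (so a half turn about z gives the same grasp; the last joint's range is limited). The gripper opens to 85 mm and grips with 20 to 120 N. Pads are 22 mm wide; open, the fingers measure 114 mm over their backs; the gripper's body (76 mm by 85 mm) begins 54 mm behind the grasp point. The pads swing forward as they close: fully open they stand 13 mm farther back than shut.
Start: joints at [0.981, 0.053, 1.613, -0, 1.476, -0.119], TCP at [0.283, 0.557, 0.231] pointing down, gripper open.
Joint ranges: [-3.01, 3.01], [-1.01, 2.22], [0.06, 2.58], [-1.02, 4.17], [0.09, 2.62], [-3.14, 3.14]. Speed limits (rad/s): [2.57, 2.57, 3.14, 3.14, 3.14, 3.14].

INTERFACE

Orientations are given as a rotation vector (axis times angle).
In Python, from station import ctrl gives the robot as it stands.
- The arm moves only by the tool carry_out, never from a script. Its argument "moves" is a list of rows, each an object of numbers: "x", "y", "z": the shift along the tool's x, y, z in units of 25 mm (1.0 is 25 mm); "turn": the turn about the tool's z in rad. In form: [{"x": .., "y": .., "z": .., "turn": ..}, ...]. A call has exactly 8 rows; each row shifts and turns the commanded pose from where the row before left it, along the tool's axes as they then stand; what a row does not reach is not made up. A row lasts 1/10 s, in which the tool goes at most 50 mm and 8.59 degrees, less where a joint would pass 70% of its speed; a pose out of reach is approached as far as the arm can. A call is refused whole if a number of a shift passes 1 or a number of a turn 0.15, either way. A call with a gripper value outside its range is refused whole. "grip" is the finger opening in mm, from 0 to 85.4, set as the call begins (left out, the last holds). The fingers move at their own pace and stop on an object; "newtons" is the grip in N (left out, the last holds). Time passes only in rows, so rows that do not move let the fingers close, or fill a call up. It gives the time, the measured TCP pose, the force, the opening and the grip force at its end, in the units of the state.
- ctrl.get_obs(): the state, without advancing time (a new reading comes with each control period).
- ctrl.get_image(name): name is "scene" or "top" or "wrist"; returns the picture (384x512x3 uint8, red, green, blue); there is no depth.
- ctrl.calibration(name): a dict with "fx", "fy", "cx", "cy" (pixels), "R" (3x3) and "t" (3): a world point X has camera coordinates R X + t; the wrist camera has in their place "T_tool_cam" (4x4, takes a point from camera to tool coordinates, whose origin is the TCP and whose axes are the flange's). Camera axes: x right, y down, z forward; pixel columns grow to the right and rows downward; lengths in m; the calibration is good to about 2 mm. The wrist camera is an equidistant fisheye: a pixel r from the principal point sees the ray r / f radians off the axis. A picture is of the moment at which its call begins: read the wrist's pose just before it. calibration takes no time and is no camera call.
- ctrl.finish_job(): hands the job in; it is judged then, once.
Trained networks look in the newest picture that a camera, given by its name, has taken for a name from the list of things; names that differ only in an ending like _2 or _b are one class to them, and where a whole thing is asked for, a point or a joint stands for the part that bears it (a point fixed in the world has none). Each returns a list of dicts, best first, with "confidence" (0 to 1); they miss things now and then, are a little off and sometimes report something else, mostly with a low value. They report only what shows in the picture. A call takes as long as a camera call. They do not tell look-alikes from the thing itself.
- ctrl.look_for(camera, query): "rect" ([left, top, width, height] in pixels, round what is visible of it).
- ctrl.mark_of(camera, query): "pixel" ([column, row] in pixels: a listed point, or the origin of a listed thing).
The state is a dict: "t": time; "q": joint angles; "dq": joint speeds; "effort": joint torques, N m; "tool_pos": TCP position; "tool_rot": TCP orientation; "contact_force": force on the tool from outside, world axes, zero at the start; "wrist_torque": the same for the moment, N m; "opening": finger opening in m; "grip_force": force on a finger pad.
Only numpy, scipy, OpenCV 4.12 (cv2) and the standard library are available. Lean on these libraries where they do the work, as an engineer would, in place of code of your own. Each camera call takes 0.05 s, during which the arm holds its last target. There are 200 camera calls.

## Working session

There is one attempt and no reset: what is moved stays moved. The work goes in short steps, Python scripts to look and compute and a tool call to move; the robot and the scene stay as the last step left them, time stands still between calls to the robot, and variables do not carry over. Pictures are saved under pics/ and viewed, at most 10 in all, crops included, and the job is handed in when it is done.

Besides the shell and the picture viewer there is one more tool, called in YAML: its name, and indented under it one key for each argument. carry_out: Moves the arm, as the interface text tells. Its arguments: {"type":"object","properties":{"moves":{"type":"array"},"grip":{"type":"number"},"newtons":{"type":"number"}},"required":["moves"]}

```bash
mkdir -p pics; cat > h.py <<'E'
import numpy as np, cv2
from scipy.spatial.transform import Rotation as Ro
from station import ctrl
def ray(cam,px,obs=None):
    c=ctrl.calibration(cam); u=np.array(px,float)
    if cam=="wrist":
        d=np.array([(u[0]-c["cx"])/c["fx"],(u[1]-c["cy"])/c["fy"]]); th=np.hypot(*d)
        v=np.array([*(d/max(th,1e-9)*np.sin(th)),np.cos(th)])
        o=obs or ctrl.get_obs(); R=Ro.from_rotvec(o["tool_rot"]).as_matrix(); T=np.array(c["T_tool_cam"])
        return R@T[:3,3]+np.array(o["tool_pos"]), R@T[:3,:3]@v
    R=np.array(c["R"]);t=np.array(c["t"])
    v=np.array([(u[0]-c["cx"])/c["fx"],(u[1]-c["cy"])/c["fy"],1])
    return -R.T@t, R.T@v
def at(cam,px,z,obs=None):
    p,d=ray(cam,px,obs); return p+d*(z-p[2])/d[2]
def proj(cam,X,obs=None):
    c=ctrl.calibration(cam);X=np.array(X,float)
    if cam=="wrist":
        o=obs or ctrl.get_obs(); R=Ro.from_rotvec(o["tool_rot"]).as_matrix(); T=np.array(c["T_tool_cam"])
        v=T[:3,:3].T@(R.T@(X-np.array(o["tool_pos"]))-T[:3,3]); r=np.hypot(v[0],v[1]); th=np.arctan2(r,v[2])
        return np.array([c["cx"]+c["fx"]*th*v[0]/r,c["cy"]+c["fy"]*th*v[1]/r])
    v=np.array(c["R"])@X+np.array(c["t"]); return np.array([c["cx"]+c["fx"]*v[0]/v[2],c["cy"]+c["fy"]*v[1]/v[2]])
def snap(cam,f=None):
    o=ctrl.get_obs(); im=ctrl.get_image(cam)
    if f: cv2.imwrite("pics/"+f,im[:,:,::-1])
    return o,im
E
python3 - <<'E'
from h import *
np.set_printoptions(precision=4,suppress=True)
o,_=snap("top","top1.png"); snap("scene","scene1.png")
print(o)
print(ctrl.calibration("wrist"))
Z=dict(row_long=0,row_short=0,row_long_hole=.024,row_short_hole=.024,plunger_long=0,plunger_short=0,holder=0,block=.008,holder_axis=.023)
for cam in("top","scene"):
  for n,z in Z.items():
    for m in ctrl.mark_of(cam,n)[:3]: print(cam,n,round(m["confidence"],2),np.round(m["pixel"]),at(cam,m["pixel"],z)[:2])
E
```

```text
{'t': 0.0, 'q': array([ 0.981 ,  0.0534,  1.6143, -0.    ,  1.476 , -0.119 ]), 'dq': array([-0.0014, -0.0022, -0.0002, -0.0011,  0.0004, -0.0016]), 'effort': array([  0.0013, -39.3704, -37.017 ,  -0.    ,   0.0073,  -0.    ]), 'tool_pos': array([0.2832, 0.5565, 0.2301]), 'tool_rot': array([-0.7326, -3.0543,  0.0031]), 'contact_force': array([ 0.623 , -0.1703, -0.3974]), 'wrist_torque': array([-0.02  ,  0.037 ,  0.0104]), 'grip_force': 0.0, 'opening': 0.08542888902921016}
{'fx': 297.3186396354542, 'fy': 297.3186396354542, 'cx': 251.0636069561361, 'cy': 189.17406814727235, 'T_tool_cam': array([[-0.0002, -0.9449, -0.3274,  0.0847],
       [ 1.    , -0.0001, -0.0004, -0.0005],
       [ 0.0003, -0.3274,  0.9449, -0.1425],
       [ 0.    ,  0.    ,  0.    ,  1.    ]])}
top row_long 0.88 [194. 152.] [0.6233 0.2643]
top row_long 0.55 [202. 209.] [0.4509 0.2411]
top row_long 0.44 [289. 191.] [ 0.4972 -0.0153]
top row_short 0.95 [192. 288.] [0.2243 0.2727]
top row_short 0.83 [202. 212.] [0.4423 0.2417]
top row_short 0.62 [119. 261.] [0.3056 0.4821]
top row_long_hole 0.66 [211. 147.] [0.631  0.
[... 684 characters left out ...]
0.6253 0.2195]
scene row_long_hole 0.4 [197. 142.] [ 0.4033 -0.2716]
scene row_long_hole 0.38 [173. 171.] [ 0.5666 -0.1879]
scene row_short_hole 0.91 [408. 231.] [0.2922 0.4456]
scene row_short_hole 0.91 [356. 183.] [0.212  0.2385]
scene row_short_hole 0.8 [298. 210.] [0.434  0.1962]
scene plunger_long 0.51 [216. 213.] [0.582  0.0282]
scene plunger_long 0.44 [179. 173.] [ 0.5416 -0.1974]
scene plunger_short 0.6 [228. 191.] [ 0.4942 -0.0198]
scene plunger_short 0.47 [310. 228.] [0.4435 0.2485]
scene plunger_short 0.47 [119. 223.] [ 0.7949 -0.1245]
scene holder 0.97 [177. 172.] [ 0.5437 -0.2024]
scene block 0.44 [181. 175.] [ 0.5496 -0.1742]
scene holder_axis 0.68 [174. 168.] [ 0.5543 -0.198 ]
```

```bash
python3 -c "
import cv2
a=cv2.imread('pics/top1.png');b=cv2.imread('pics/scene1.png')
cv2.imwrite('pics/t2.png',cv2.resize(a[70:340,60:420],(800,600),interpolation=cv2.INTER_CUBIC))
cv2.imwrite('pics/s2.png',cv2.resize(b[100:340,90:450],(800,533),interpolation=cv2.INTER_CUBIC))"
```

```text
(no output)
```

View pics/t2.png

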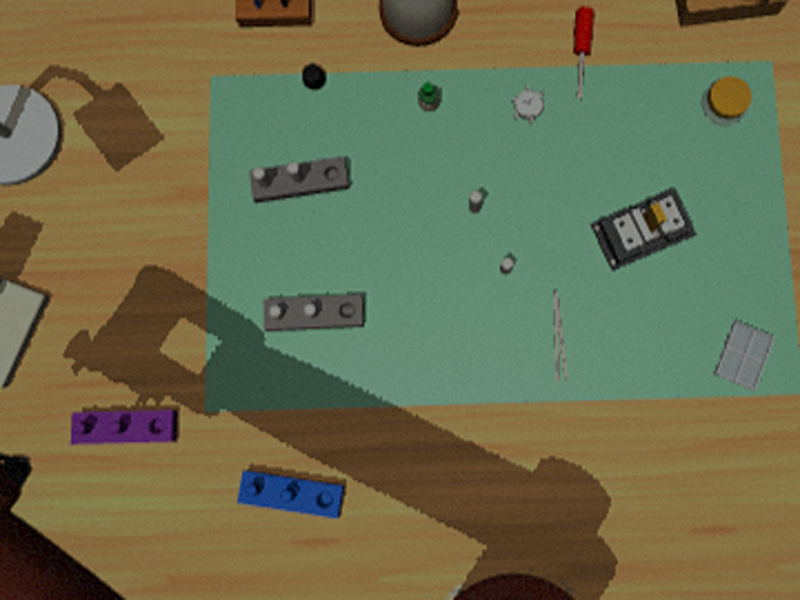

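View pics/s2.png

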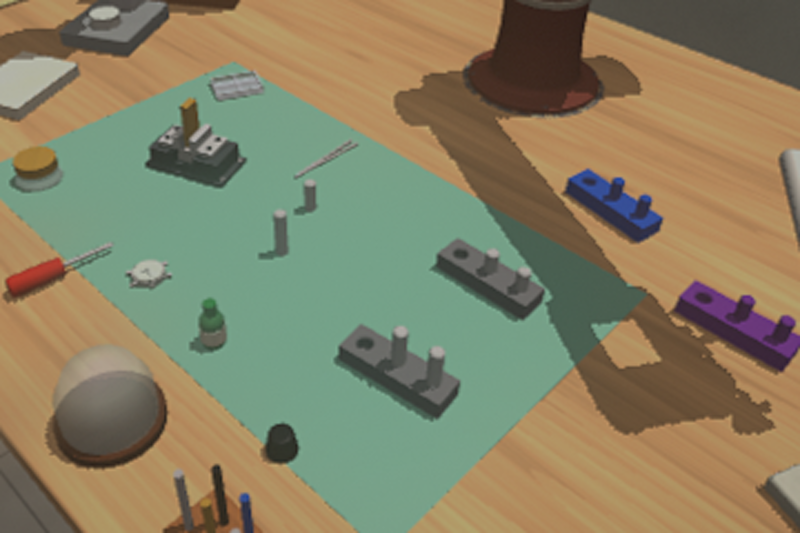

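The far grey rack at top px (194,152) holds the long plungers, and the near one at (202,210) holds the short. The long loose plunger is at about (271,165), the short at (288,190), and the holder at (350,172), yawed about 25°. I'll go above the long plunger first.

carry_out:
  moves:
    - {"x": -1, "y": -0.66}
    - {"x": -1, "y": -0.66}
    - {"x": -1, "y": -0.66}
    - {"x": -1, "y": -0.66}
    - {"x": -1, "y": -0.66}
    - {"x": -1, "y": -0.66}
    - {"x": -1, "y": -0.66}
    - {"x": -1, "y": -0.66}
  grip: 45
  newtons: 30

```text
validation failed for argument at $.mo...
```

carry_out:
  moves:
    - {"x": -1, "y": -0.66}
    - {"x": -1, "y": -0.66}
    - {"x": -1, "y": -0.66}
    - {"x": -1, "y": -0.66}
    - {"x": -1, "y": -0.66}
    - {"x": -1, "y": -0.66}
    - {"x": -1, "y": -0.66}
    - {"x": -1, "y": -0.66}

```text
validation failed for argument at $.mo...
```

carry_out:
  moves:
    - {"z": 0.25, "turn": 0.115}
    - {"z": 0.25, "turn": 0.115}
    - {"z": 0.25, "turn": 0.115}
    - {"z": 0.25, "turn": 0.115}
    - {"z": 0.25, "turn": 0.115}
    - {"z": 0.25, "turn": 0.115}
    - {"z": 0.25, "turn": 0.115}
    - {"z": 0.25, "turn": 0.115}

```text
validation failed for argument at $.mo...
```

```bash
cat >> h.py <<'E'
np.set_printoptions(precision=4,suppress=True)
def axes(o=None):
    o=o or ctrl.get_obs(); return Ro.from_rotvec(o["tool_rot"]).as_matrix()
def plan(X,az=None):
    "units of shift in tool axes to put TCP at X; turn to put tool y at azimuth az (deg), to be done after shift"
    o=ctrl.get_obs(); R=axes(o); d=R.T@(np.array(X)-o["tool_pos"])/.025
    y=R[:,1]; a=np.degrees(np.arctan2(y[1],y[0]))
    print("pos",np.array(o["tool_pos"]),"z",R[:,2],"yaz",round(a,1),"F",o["contact_force"],"units",d, "" if az is None else ("turn",round(np.radians((a-az+90)%180-90),3)))
def marks(cam,names,n=2,o=None):
    o,_=snap(cam); Z=dict(row_long=0,row_short=0,row_long_hole=.024,row_short_hole=.024,plunger_long=0,plunger_short=0,holder=0,block=.008,holder_axis=.023)
    for k in names:
        for m in ctrl.mark_of(cam,k)[:n]: print(cam,k,round(m["confidence"],2),np.round(m["pixel"],1),at(cam,m["pixel"],Z[k],o)[:2])
E
python3 - <<'E'
from h import *
o,_=snap("wrist","w1.png")
plan([.579,.031,.12],10)
marks("wrist",["plunger_long","plunger_short"])
E
```

```text
pos [0.2835 0.557  0.2313] z [ 0.  0. -1.] yaz 63.0 F [-1.3781  0.0931  0.0959] units [-20.0775 -13.3894   4.4528] ('turn', np.float64(0.925))
wrist plunger_long 0.38 [109.3 375.3] [0.584  0.0301]
```

View pics/w1.png

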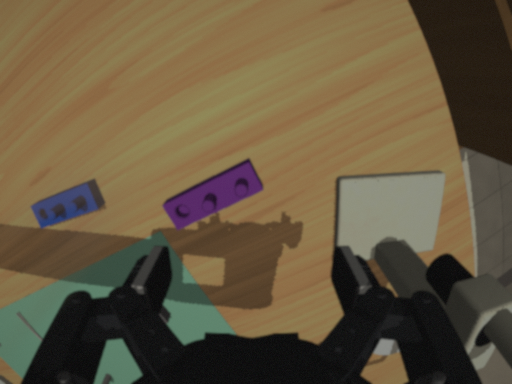

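The moves were refused and the arm hasn't moved: this view still shows the purple and blue racks at the start pose. Each row probably needs all four keys.

carry_out:
  moves:
    - {"x": -1, "y": -0.66, "z": 0, "turn": 0}
    - {"x": -1, "y": -0.66, "z": 0, "turn": 0}
    - {"x": -1, "y": -0.66, "z": 0, "turn": 0}
    - {"x": -1, "y": -0.66, "z": 0, "turn": 0}
    - {"x": -1, "y": -0.66, "z": 0, "turn": 0}
    - {"x": -1, "y": -0.66, "z": 0, "turn": 0}
    - {"x": -1, "y": -0.66, "z": 0, "turn": 0}
    - {"x": -1, "y": -0.66, "z": 0, "turn": 0}
  grip: 45
  newtons: 30

```text
t: 2.0
tool_pos: [0.4023, 0.3476, 0.2315]
tool_rot: [0.732, 3.055, 0.0]
contact_force: [0.2, 0.1, -0.7]
opening: 0.0444
grip_force: 0.0
```

carry_out:
  moves:
    - {"x": -1, "y": -0.66, "z": 0, "turn": 0}
    - {"x": -1, "y": -0.66, "z": 0, "turn": 0}
    - {"x": -1, "y": -0.66, "z": 0, "turn": 0}
    - {"x": -1, "y": -0.66, "z": 0, "turn": 0}
    - {"x": -1, "y": -0.66, "z": 0, "turn": 0}
    - {"x": -1, "y": -0.66, "z": 0, "turn": 0}
    - {"x": -1, "y": -0.66, "z": 0, "turn": 0}
    - {"x": -1, "y": -0.66, "z": 0, "turn": 0}

```text
t: 2.8
tool_pos: [0.5208, 0.1391, 0.2315]
tool_rot: [0.733, 3.054, 0.0]
contact_force: [1.4, 0.9, 0.2]
opening: 0.0449
grip_force: 0.0
```

carry_out:
  moves:
    - {"x": 0, "y": 0, "z": 0.25, "turn": 0.115}
    - {"x": 0, "y": 0, "z": 0.25, "turn": 0.115}
    - {"x": 0, "y": 0, "z": 0.25, "turn": 0.115}
    - {"x": 0, "y": 0, "z": 0.25, "turn": 0.115}
    - {"x": 0, "y": 0, "z": 0.25, "turn": 0.115}
    - {"x": 0, "y": 0, "z": 0.25, "turn": 0.115}
    - {"x": 0, "y": 0, "z": 0.25, "turn": 0.115}
    - {"x": 0, "y": 0, "z": 0.25, "turn": 0.115}

```text
t: 3.6
tool_pos: [0.5202, 0.1403, 0.1812]
tool_rot: [2.018, 2.407, 0.0]
contact_force: [-0.3, -0.0, 0.1]
opening: 0.0448
grip_force: 0.0
```

```bash
python3 - <<'E'
from h import *
o,_=snap("wrist","w2.png")
plan([.579,.031,.12],10)
marks("wrist",["plunger_long","plunger_short","row_long_hole","row_short_hole","holder","block"])
E
```

```text
pos [0.5196 0.1402 0.1798] z [-0.0019 -0.0002 -1.    ] yaz 9.9 F [-0.3702  0.1795 -1.0353] units [-4.7103  1.5978  2.3899] ('turn', np.float64(-0.002))
wrist plunger_long 0.59 [288.  259.3] [0.5864 0.0272]
wrist plunger_short 0.76 [216.6 269. ] [ 0.498  -0.0037]
wrist row_long_hole 0.72 [370.8 117.6] [0.6325 0.2212]
wrist row_short_hole 0.92 [14.9 62.6] [0.2061 0.234 ]
wrist row_short_hole 0.65 [190.1  99.5] [0.4456 0.2043]
wrist holder 0.16 [372.  117.8] [0.6443 0.2212]
```

View pics/w2.png

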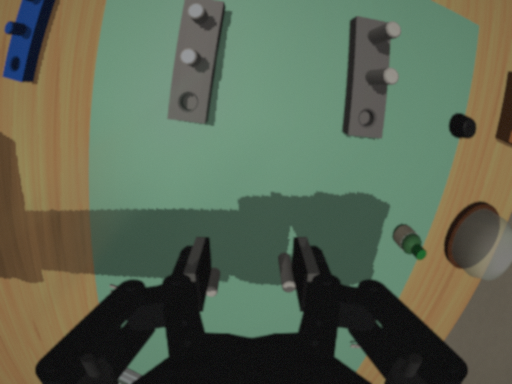

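The wrist view shows the long hole at about (367,117), the short hole at (190,101), the long plunger at (288,270) and the short one at (214,280). Next I'll go above the long plunger.

carry_out:
  moves:
    - {"x": -0.6, "y": 0.215, "z": 0.25, "turn": 0}
    - {"x": -0.6, "y": 0.215, "z": 0.25, "turn": 0}
    - {"x": -0.6, "y": 0.215, "z": 0.25, "turn": 0}
    - {"x": -0.6, "y": 0.215, "z": 0.25, "turn": 0}
    - {"x": -0.6, "y": 0.215, "z": 0.25, "turn": 0}
    - {"x": -0.6, "y": 0.215, "z": 0.25, "turn": 0}
    - {"x": -0.6, "y": 0.215, "z": 0.25, "turn": 0}
    - {"x": -0.6, "y": 0.215, "z": 0.25, "turn": 0}

```text
t: 4.8
tool_pos: [0.5846, 0.0286, 0.1307]
tool_rot: [-2.013, -2.412, 0.0]
contact_force: [0.3, -0.1, -0.2]
opening: 0.0449
grip_force: 0.0
```

```bash
python3 - <<'E'
from h import *
o,_=snap("wrist","w3.png")
plan([.583,.030,.024],10)
marks("wrist",["plunger_long","plunger_short","row_long_hole","row_short_hole"])
E
```

```text
pos [0.585  0.0268 0.1296] z [-0.0008 -0.0014 -1.    ] yaz 10.2 F [-0.6909 -2.2674 -0.5589] units [ 0.1441 -0.0506  4.2256] ('turn', np.float64(0.004))
wrist plunger_long 0.6 [253.9 176.9] [0.5866 0.0292]
wrist plunger_short 0.56 [159.9 193.7] [ 0.4967 -0.0045]
```

View pics/w3.png

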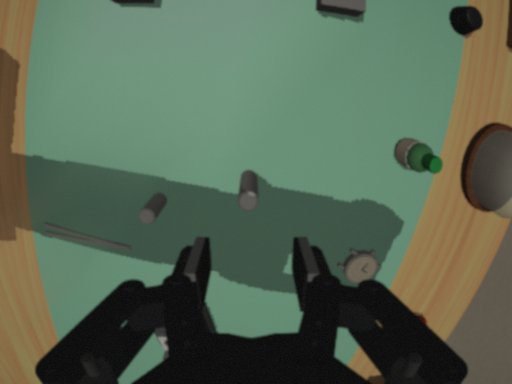

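The long plunger's top is at about (248,201), and the short one's top at about (148,216).

```bash
python3 - <<'E'
from h import *
from h import at
o=ctrl.get_obs()
t=at("wrist",(248,201.5),.065,o); print("top",t, "short top",at("wrist",(148,216),.045,o),"base",at("wrist",(249.5,176),0,o))
print("tcp px",proj("wrist",o["tool_pos"]))
plan([t[0],t[1],.026],10)
E
```

```text
top [0.5809 0.0316 0.065 ] short top [ 0.4978 -0.006   0.045 ] base [0.5816 0.0325 0.    ]
tcp px [251.9586 248.5627]
pos [0.584  0.0303 0.1316] z [ 0.0003  0.0002 -1.    ] yaz 10.3 F [ 0.5855  0.2087 -0.4201] units [ 0.0721 -0.1134  4.2237] ('turn', np.float64(0.006))
```

carry_out:
  moves:
    - {"x": 0.14, "y": -0.11, "z": 0, "turn": 0}
    - {"x": 0, "y": 0, "z": 0.7, "turn": 0}
    - {"x": 0, "y": 0, "z": 0.7, "turn": 0}
    - {"x": 0, "y": 0, "z": 0.7, "turn": 0}
    - {"x": 0, "y": 0, "z": 0.7, "turn": 0}
    - {"x": 0, "y": 0, "z": 0.7, "turn": 0}
    - {"x": 0, "y": 0, "z": 0.7, "turn": 0}
    - {"x": 0, "y": 0, "z": 0, "turn": 0}

```text
t: 5.9
tool_pos: [0.5781, 0.0337, 0.0238]
tool_rot: [-2.009, -2.41, 0.005]
contact_force: [-0.3, -0.0, -0.1]
opening: 0.0451
grip_force: 0.0
```

carry_out:
  moves:
    - {"x": 0, "y": 0, "z": 0, "turn": 0}
    - {"x": 0, "y": 0, "z": 0, "turn": 0}
    - {"x": 0, "y": 0, "z": 0, "turn": 0}
    - {"x": 0, "y": 0, "z": 0, "turn": 0}
    - {"x": 0, "y": 0, "z": 0, "turn": 0}
    - {"x": 0, "y": 0, "z": 0, "turn": 0}
    - {"x": 0, "y": 0, "z": 0, "turn": 0}
    - {"x": 0, "y": 0, "z": 0, "turn": 0}
  grip: 0
  newtons: 30

```text
t: 6.7
tool_pos: [0.5818, 0.0329, 0.0278]
tool_rot: [2.012, 2.411, 0.002]
contact_force: [-0.8, 0.9, 6.7]
opening: 0.0152
grip_force: 31.2
```

carry_out:
  moves:
    - {"x": 0, "y": 0, "z": -0.7, "turn": 0}
    - {"x": 0, "y": 0, "z": -0.7, "turn": 0}
    - {"x": 0, "y": 0, "z": -0.7, "turn": 0}
    - {"x": 0, "y": 0, "z": -0.7, "turn": 0}
    - {"x": 0, "y": 0, "z": -0.7, "turn": 0}
    - {"x": 0, "y": 0, "z": -0.7, "turn": 0}
    - {"x": 0, "y": 0, "z": 0, "turn": 0}
    - {"x": 0, "y": 0, "z": 0, "turn": 0}

```text
t: 7.5
tool_pos: [0.5806, 0.0328, 0.131]
tool_rot: [2.013, 2.412, 0.0]
contact_force: [-0.6, -0.3, -0.4]
opening: 0.0147
grip_force: 30.5
```

```bash
python3 - <<'E'
from h import *
from h import at
marks("wrist",["plunger_long","row_long_hole","row_short_hole"])
plan([.631,.217,.135],10)
# hole from earlier picture w2 by eye, commanded-like pose
o=dict(tool_pos=np.array([.5202,.1403,.1805]),tool_rot=np.array([2.018,2.407,0]))
for p in [(367,117.5),(190,101.5)]: print(at("wrist",p,.024,o))
E
```

```text
wrist plunger_long 0.89 [252.9 232. ] [ 0.5922 -0.0235]
wrist plunger_long 0.45 [164.4 201.6] [ 0.4976 -0.0067]
wrist row_long_hole 0.57 [403.5 154.6] [0.7151 0.0898]
wrist row_long_hole 0.21 [462.7  26.9] [0.7546 0.2333]
wrist row_short_hole 0.19 [193. 349.] [ 0.5465 -0.1933]
pos [0.5797 0.0329 0.1297] z [-0.0026  0.0001 -1.    ] yaz 10.3 F [-0.4975 -0.3434 -0.6974] units [ 6.878   3.3347 -0.2173] ('turn', np.float64(0.005))
[0.6293 0.2207 0.024 ]
[0.4465 0.2021 0.024 ]
```

carry_out:
  moves:
    - {"x": 0.875, "y": 0.4, "z": 0, "turn": 0}
    - {"x": 0.875, "y": 0.4, "z": 0, "turn": 0}
    - {"x": 0.875, "y": 0.4, "z": 0, "turn": 0}
    - {"x": 0.875, "y": 0.4, "z": 0, "turn": 0}
    - {"x": 0.875, "y": 0.4, "z": 0, "turn": 0}
    - {"x": 0.875, "y": 0.4, "z": 0, "turn": 0}
    - {"x": 0.875, "y": 0.4, "z": 0, "turn": 0}
    - {"x": 0.875, "y": 0.4, "z": 0, "turn": 0}

```text
t: 8.5
tool_pos: [0.6277, 0.2202, 0.13]
tool_rot: [-2.012, -2.411, 0.002]
contact_force: [0.7, 0.3, -0.1]
opening: 0.0153
grip_force: 30.5
```

carry_out:
  moves:
    - {"x": 0, "y": 0, "z": 0.5, "turn": 0}
    - {"x": 0, "y": 0, "z": 0.5, "turn": 0}
    - {"x": 0, "y": 0, "z": 0.5, "turn": 0}
    - {"x": 0, "y": 0, "z": 0.3, "turn": 0}
    - {"x": 0, "y": 0, "z": 0, "turn": 0}
    - {"x": 0, "y": 0, "z": 0, "turn": 0}
    - {"x": 0, "y": 0, "z": 0, "turn": 0}
    - {"x": 0, "y": 0, "z": 0, "turn": 0}

```text
t: 9.3
tool_pos: [0.6287, 0.2194, 0.0874]
tool_rot: [2.012, 2.411, 0.002]
contact_force: [-0.2, 0.8, -0.2]
opening: 0.015
grip_force: 30.5
```

```bash
python3 - <<'E'
from h import *
o,im=snap("wrist")
c=im[90:320,130:400,::-1]; cv2.imwrite("pics/w4.png",cv2.resize(c,None,fx=2.6,fy=2.6,interpolation=cv2.INTER_CUBIC))
marks("wrist",["plunger_long","row_long_hole","row_long"])
plan([.630,.2195,.086],10)
E
```

```text
wrist plunger_long 0.74 [252.5 231.6] [0.6356 0.1857]
wrist row_long_hole 0.63 [257.5 208.4] [0.6334 0.2178]
wrist row_long 0.85 [254.8 143.9] [0.6236 0.2612]
wrist row_long 0.3 [ 41.6 186.9] [0.4245 0.1894]
pos [0.6282 0.2194 0.0866] z [ 0.0004  0.0001 -1.    ] yaz 10.3 F [ 0.6508  0.2968 -0.5194] units [-0.0095  0.0728  0.0239] ('turn', np.float64(0.006))
```

View pics/w4.png

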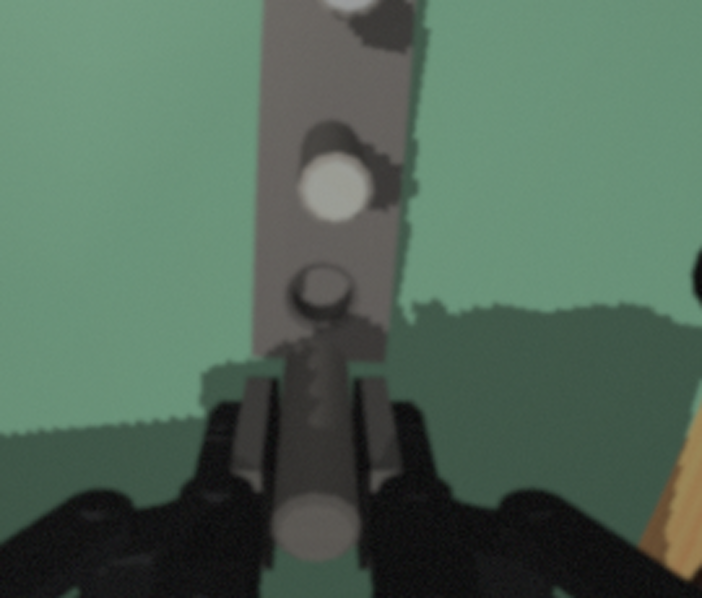

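The hole centre is at about (253.5,202.3) full px. The plunger's top centre is at (251.9,292.7), and its lower near edge at about (252.2,222).

```bash
python3 - <<'E'
from h import *
from h import at
o=dict(tool_pos=np.array([.6284,.2194,.0868]),tool_rot=np.array([2.012,2.411,0]))
R=axes(o)
for n,p,z in [("hole",(253.5,202.3),.024),("top",(251.9,292.7),.0868+.039),("botedge",(252.2,222),.0868-.026)]:
    X=at("wrist",p,z,o); print(n,X,"tool mm",1e3*R.T@(X-o["tool_pos"]))
E
```

```text
hole [0.6293 0.2222 0.024 ] tool mm [ 2.6637  1.3036 62.7984]
top [0.6282 0.2195 0.1258] tool mm [  0.1319  -0.1197 -39.0003]
botedge [0.6279 0.2233 0.0608] tool mm [ 3.9824  0.2131 25.9961]
```

```bash
python3 - <<'E'
from h import *
from h import at
o=dict(tool_pos=np.array([.6284,.2194,.0868]),tool_rot=np.array([2.012,2.411,0]))
R=axes(o); P=lambda v: proj("wrist",o["tool_pos"]+R@(np.array(v)/1e3),o)
print("pred bot center",P([0,0,26]),"near edge",P([8,0,26]),"top near",P([8,0,-39]),"top far",P([-8,0,-39]))
for n,p,z in [("basemark",(252.5,231.6),.0608),("fixedtop",(130+335/2.6,90+187/2.6),.073)]:
    X=at("wrist",p,z,o); print(n,X,1e3*R.T@(X-o["tool_pos"]))
im=cv2.imread("pics/w4.png"); print([int(v) for v in im[250:600:7,300:316].mean((1,2))])
E
```

```text
pred bot center [251.8546 227.6732] near edge [251.865 216.165] top near [252.2035 278.5652] top far [252.1408 306.2444]
basemark [0.6293 0.2167 0.0608] [-2.8017  0.4127 26.0033]
fixedtop [0.6239 0.2649 0.073 ] [45.5888  3.7222 13.7557]
[95, 95, 85, 78, 82, 82, 84, 76, 39, 38, 61, 77, 81, 61, 56, 55, 57, 54, 52, 54, 58, 53, 51, 52, 56, 54, 51, 50, 50, 50, 50, 50, 49, 49, 50, 69, 77, 86, 87, 87, 88, 87, 86, 86, 83, 73, 73, 73, 73, 73]
```

carry_out:
  moves:
    - {"x": 0.1, "y": 0.05, "z": 0, "turn": 0}
    - {"x": 0, "y": 0, "z": 0.3, "turn": 0}
    - {"x": 0, "y": 0, "z": 0.3, "turn": 0}
    - {"x": 0, "y": 0, "z": 0.3, "turn": 0}
    - {"x": 0, "y": 0, "z": 0.3, "turn": 0}
    - {"x": 0, "y": 0, "z": 0, "turn": 0}
    - {"x": 0, "y": 0, "z": 0, "turn": 0}
    - {"x": 0, "y": 0, "z": 0, "turn": 0}

```text
t: 10.35
tool_pos: [0.6292, 0.2221, 0.0567]
tool_rot: [2.013, 2.412, 0.001]
contact_force: [-0.1, 0.2, 0.1]
opening: 0.0152
grip_force: 30.5
```

```bash
python3 - <<'E'
from h import *
o,im=snap("wrist"); o2,im2=snap("scene")
a=cv2.resize(im[140:300,180:330,::-1],None,fx=2.6,fy=2.6,interpolation=cv2.INTER_CUBIC)
b=cv2.resize(im2[200:304,205:305,::-1],None,fx=4,fy=4,interpolation=cv2.INTER_CUBIC)
cv2.imwrite("pics/w5.png",np.hstack([a[:416],b[:416]]))
plan([.630,.2195,.055],10); print(np.array(o["tool_pos"]),proj("scene",o["tool_pos"]))
E
```

```text
pos [0.6293 0.2221 0.0569] z [ 0.001   0.0002 -1.    ] yaz 10.3 F [ 0.3056 -0.1794 -0.6513] units [-0.1087  0.0105  0.0773] ('turn', np.float64(0.005))
[0.6292 0.2221 0.0567] [255.0858 244.4193]
```

View pics/w5.png

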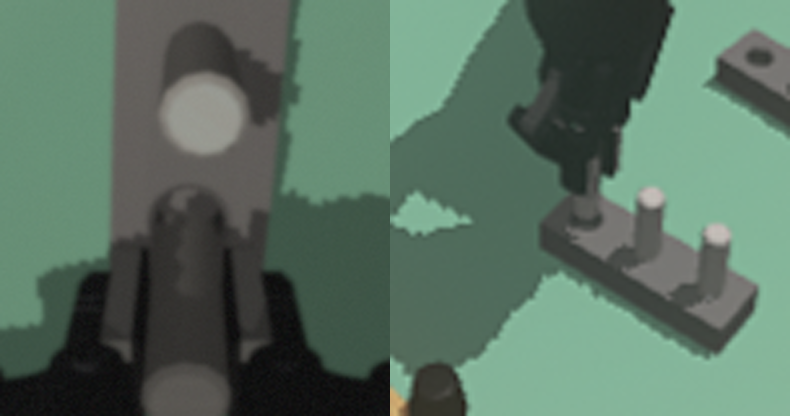

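```bash
python3 - <<'E'
from h import *
o=dict(tool_pos=np.array([.6292,.2221,.0567]),tool_rot=np.array([2.012,2.411,0]))
R=axes(o); P=lambda v: (proj("wrist",o["tool_pos"]+R@(np.array(v)/1e3),o)-[180,140])*2.6
for v in ([8.8,0,32.7],[9.6,0,32.7],[0,9.6,32.7],[0,-9.6,32.7],[8,0,26],[0,0,26],[0,0,32.7],[-8,0,-39],[8,0,-39],[0,8,10],[0,-8,10]): print(v,P(v))
im=cv2.imread("pics/w5.png");print([int(v) for v in im[180:260:3,180:190].mean((1,2))]);print([int(v) for v in im[180:260:3,192:200].mean((1,2))])
E
```

```text
[8.8, 0, 32.7] [186.789 183.887]
[9.6, 0, 32.7] [186.7913 180.9039]
[0, 9.6, 32.7] [224.9852 215.957 ]
[0, -9.6, 32.7] [148.5304 215.9825]
[8, 0, 26] [186.849  198.0282]
[0, 0, 26] [186.822  227.9495]
[0, 0, 32.7] [186.7622 216.0415]
[-8, 0, -39] [187.5661 432.2341]
[8, 0, -39] [187.7292 360.2683]
[0, 8, 10] [222.6221 259.5801]
[0, -8, 10] [151.3298 259.6119]
[90, 84, 77, 82, 88, 87, 82, 79, 78, 75, 68, 61, 56, 54, 53, 56, 58, 60, 61, 60, 60, 60, 62, 62, 63, 63, 63]
[91, 85, 77, 77, 76, 68, 59, 56, 55, 55, 56, 57, 57, 58, 58, 58, 58, 58, 58, 57, 58, 57, 57, 58, 57, 57, 58]
```

The hole rim and plunger line up to about 1–2 mm. I'll push down gently and watch the force.

carry_out:
  moves:
    - {"x": 0.04, "y": 0.02, "z": 0, "turn": 0}
    - {"x": 0, "y": 0, "z": 0.1, "turn": 0}
    - {"x": 0, "y": 0, "z": 0.1, "turn": 0}
    - {"x": 0, "y": 0, "z": 0.1, "turn": 0}
    - {"x": 0, "y": 0, "z": 0.1, "turn": 0}
    - {"x": 0, "y": 0, "z": 0.05, "turn": 0}
    - {"x": 0, "y": 0, "z": 0, "turn": 0}
    - {"x": 0, "y": 0, "z": 0, "turn": 0}

```text
t: 11.25
tool_pos: [0.6291, 0.2231, 0.045]
tool_rot: [-2.013, -2.412, 0.0]
contact_force: [0.2, -0.1, -0.5]
opening: 0.0154
grip_force: 30.5
```

carry_out:
  moves:
    - {"x": 0, "y": 0, "z": 0.1, "turn": 0}
    - {"x": 0, "y": 0, "z": 0.1, "turn": 0}
    - {"x": 0, "y": 0, "z": 0.1, "turn": 0}
    - {"x": 0, "y": 0, "z": 0.1, "turn": 0}
    - {"x": 0, "y": 0, "z": 0.05, "turn": 0}
    - {"x": 0, "y": 0, "z": 0.04, "turn": 0}
    - {"x": 0, "y": 0, "z": 0, "turn": 0}
    - {"x": 0, "y": 0, "z": 0, "turn": 0}

```text
t: 12.05
tool_pos: [0.6295, 0.2232, 0.0358]
tool_rot: [-2.012, -2.412, 0.001]
contact_force: [-7.1, -1.4, 13.8]
opening: 0.015
grip_force: 32.3
```

carry_out:
  moves:
    - {"x": 0, "y": 0, "z": 0.06, "turn": 0}
    - {"x": 0, "y": 0, "z": 0.06, "turn": 0}
    - {"x": 0, "y": 0, "z": 0, "turn": 0}
    - {"x": 0, "y": 0, "z": 0, "turn": 0}
    - {"x": 0, "y": 0, "z": 0, "turn": 0}
    - {"x": 0, "y": 0, "z": 0, "turn": 0}
    - {"x": 0, "y": 0, "z": 0, "turn": 0}
    - {"x": 0, "y": 0, "z": 0, "turn": 0}

```text
t: 12.85
tool_pos: [0.6298, 0.2234, 0.0357]
tool_rot: [-2.012, -2.412, 0.002]
contact_force: [-13.4, -3.7, 25.3]
opening: 0.0151
grip_force: 34.5
```

carry_out:
  moves:
    - {"x": 0, "y": 0, "z": -0.1, "turn": 0}
    - {"x": 0, "y": 0, "z": 0, "turn": 0}
    - {"x": 0, "y": 0, "z": 0, "turn": 0}
    - {"x": 0, "y": 0, "z": 0, "turn": 0}
    - {"x": 0, "y": 0, "z": 0, "turn": 0}
    - {"x": 0, "y": 0, "z": 0, "turn": 0}
    - {"x": 0, "y": 0, "z": 0, "turn": 0}
    - {"x": 0, "y": 0, "z": 0, "turn": 0}
  grip: 45

```text
t: 13.65
tool_pos: [0.6291, 0.2231, 0.0322]
tool_rot: [-2.013, -2.412, 0.0]
contact_force: [0.9, -0.6, 0.2]
opening: 0.0448
grip_force: 0.0
```

carry_out:
  moves:
    - {"x": 0, "y": 0, "z": -0.5, "turn": 0}
    - {"x": 0, "y": 0, "z": -0.5, "turn": 0}
    - {"x": 0, "y": 0, "z": -0.5, "turn": 0}
    - {"x": 0, "y": 0, "z": -0.5, "turn": 0}
    - {"x": 0, "y": 0, "z": -0.6, "turn": 0}
    - {"x": 0, "y": 0, "z": -0.6, "turn": 0}
    - {"x": 0, "y": 0, "z": -0.6, "turn": 0}
    - {"x": 0, "y": 0, "z": -0.4, "turn": 0}

```text
t: 14.45
tool_pos: [0.6298, 0.2233, 0.1397]
tool_rot: [2.012, 2.411, 0.003]
contact_force: [-0.3, 0.0, 0.6]
opening: 0.0449
grip_force: 0.0
```

```bash
python3 - <<'E'
from h import *
from h import at
o,im=snap("wrist"); o2,im2=snap("scene")
a=cv2.resize(im[90:250,180:330,::-1],None,fx=2.6,fy=2.6,interpolation=cv2.INTER_CUBIC)
b=cv2.resize(im2[200:304,205:305,::-1],None,fx=4,fy=4,interpolation=cv2.INTER_CUBIC)
cv2.imwrite("pics/w6.png",np.hstack([a[:416],b[:416]]))
plan([.4975,-.006,.13],10)
E
```

```text
pos [0.6304 0.2234 0.14  ] z [ 0.0039  0.0009 -1.    ] yaz 10.3 F [0.5407 0.7557 0.1816] units [-8.0769 -6.8752  0.3712] ('turn', np.float64(0.005))
```

View pics/w6.png

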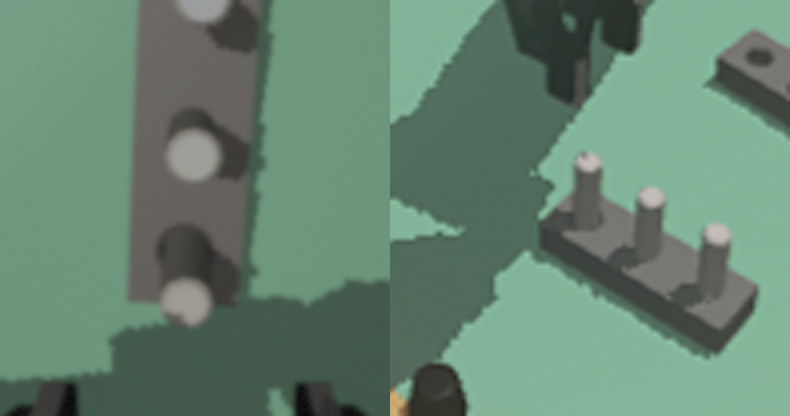

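All three tops are in line and at equal height in the scene crop at (588,160), (651,197) and (716,234), so the long plunger is seated. Now the short one.

carry_out:
  moves:
    - {"x": -1, "y": -0.86, "z": 0.05, "turn": 0}
    - {"x": -1, "y": -0.86, "z": 0.05, "turn": 0}
    - {"x": -1, "y": -0.86, "z": 0.05, "turn": 0}
    - {"x": -1, "y": -0.86, "z": 0.05, "turn": 0}
    - {"x": -1, "y": -0.86, "z": 0.05, "turn": 0}
    - {"x": -1, "y": -0.86, "z": 0.05, "turn": 0}
    - {"x": -1, "y": -0.86, "z": 0.05, "turn": 0}
    - {"x": -1, "y": -0.86, "z": 0.05, "turn": 0}

```text
t: 15.35
tool_pos: [0.4944, -0.0053, 0.1264]
tool_rot: [-2.012, -2.412, 0.001]
contact_force: [1.4, -0.3, -0.2]
opening: 0.0448
grip_force: 0.0
```

carry_out:
  moves:
    - {"x": -0.08, "y": 0, "z": 0, "turn": 0}
    - {"x": 0, "y": 0, "z": 0, "turn": 0}
    - {"x": 0, "y": 0, "z": 0, "turn": 0}
    - {"x": 0, "y": 0, "z": 0, "turn": 0}
    - {"x": 0, "y": 0, "z": 0, "turn": 0}
    - {"x": 0, "y": 0, "z": 0, "turn": 0}
    - {"x": 0, "y": 0, "z": 0, "turn": 0}
    - {"x": 0, "y": 0, "z": 0, "turn": 0}

```text
t: 16.15
tool_pos: [0.4961, -0.0063, 0.1273]
tool_rot: [-2.012, -2.412, 0.0]
contact_force: [-0.1, -0.0, -0.1]
opening: 0.0449
grip_force: 0.0
```

```bash
python3 - <<'E'
from h import *
from h import at
o,im=snap("wrist")
# bright top disc of plunger: brightness relative to green background -> low saturation blob
x0,y0=205,140; c=im[y0:240,x0:300]; hsv=cv2.cvtColor(c,cv2.COLOR_RGB2HSV)
m=((hsv[...,1]<60)&(hsv[...,2]>60)).astype(np.uint8)
n,l,s,ce=cv2.connectedComponentsWithStats(m)
for i in range(1,n):
    if s[i,4]>60: print(s[i]+[x0,y0,0,0,0],ce[i]+[x0,y0])
r=ctrl.look_for("wrist","plunger_short"); print(r[:2])
plan([.4975,-.006,.02],10)
t=ctrl.mark_of("wrist","plunger_short")[:1]; print(t, at("wrist",t[0]["pixel"],0,o))
b=r[0]["rect"]; w=b[2]
print("top by rect",at("wrist",(b[0]+w/2,b[1]+b[3]-w*.48),.045,o))
E
```

```text
[241 174  22  35 403] [251.9801 195.6824]
[{'rect': [241.6, 173.9, 20.6, 37.1], 'confidence': 0.58}]
pos [ 0.4961 -0.0064  0.1273] z [-0.  0. -1.] yaz 10.3 F [-0.8368 -0.9578  0.2755] units [0.0038 0.0572 4.2919] ('turn', np.float64(0.006))
[{'pixel': [250.0, 178.5], 'confidence': 0.64}] [ 0.4944 -0.0052  0.    ]
top by rect [ 0.497  -0.0102  0.045 ]
```

```bash
python3 - <<'E'
from h import *
o=ctrl.get_obs(); R=axes(o)
for dx in(-4,-2,0,2):
  pts=[o["tool_pos"]+R@np.array([dx/1e3+.008*np.cos(a),.008*np.sin(a),o["tool_pos"][2]-z]) for a in np.arange(0,6.28,.2) for z in(0,.045)]
  P=np.array([proj("wrist",p,o) for p in pts]); print(dx,P.min(0),P.max(0))
E
```

```text
-4 [241.8729 175.8083] [261.5332 210.1037]
-2 [241.8457 173.7792] [261.5631 207.8607]
0 [241.8187 171.7421] [261.5927 205.6035]
2 [241.7919 169.6971] [261.6221 203.3322]
```

carry_out:
  moves:
    - {"x": -0.12, "y": 0, "z": 0, "turn": 0}
    - {"x": 0, "y": 0, "z": 0.7, "turn": 0}
    - {"x": 0, "y": 0, "z": 0.7, "turn": 0}
    - {"x": 0, "y": 0, "z": 0.7, "turn": 0}
    - {"x": 0, "y": 0, "z": 0.7, "turn": 0}
    - {"x": 0, "y": 0, "z": 0.7, "turn": 0}
    - {"x": 0, "y": 0, "z": 0.72, "turn": 0}
    - {"x": 0, "y": 0, "z": 0, "turn": 0}

```text
t: 17.1
tool_pos: [0.4943, -0.0092, 0.0192]
tool_rot: [-2.01, -2.408, 0.005]
contact_force: [-1.2, -0.0, 0.1]
opening: 0.0448
grip_force: 0.0
```

carry_out:
  moves:
    - {"x": 0, "y": 0, "z": 0, "turn": 0}
    - {"x": 0, "y": 0, "z": 0, "turn": 0}
    - {"x": 0, "y": 0, "z": 0, "turn": 0}
    - {"x": 0, "y": 0, "z": 0, "turn": 0}
    - {"x": 0, "y": 0, "z": 0, "turn": 0}
    - {"x": 0, "y": 0, "z": 0, "turn": 0}
    - {"x": 0, "y": 0, "z": 0, "turn": 0}
    - {"x": 0, "y": 0, "z": 0, "turn": 0}
  grip: 0
  newtons: 30

```text
t: 17.9
tool_pos: [0.4977, -0.0096, 0.0231]
tool_rot: [2.011, 2.411, 0.002]
contact_force: [-1.1, -0.4, 5.3]
opening: 0.015
grip_force: 30.3
```

carry_out:
  moves:
    - {"x": 0, "y": 0, "z": -0.7, "turn": 0}
    - {"x": 0, "y": 0, "z": -0.7, "turn": 0}
    - {"x": 0, "y": 0, "z": -0.7, "turn": 0}
    - {"x": 0, "y": 0, "z": -0.7, "turn": 0}
    - {"x": 0, "y": 0, "z": -0.7, "turn": 0}
    - {"x": 0, "y": 0, "z": 0, "turn": 0}
    - {"x": 0, "y": 0, "z": 0, "turn": 0}
    - {"x": 0, "y": 0, "z": 0, "turn": 0}

```text
t: 18.7
tool_pos: [0.4957, -0.0092, 0.1078]
tool_rot: [-2.011, -2.411, 0.002]
contact_force: [-0.4, -0.8, -0.5]
opening: 0.0144
grip_force: 29.7
```

```bash
python3 - <<'E'
from h import *
plan([.446,.203,.107],10)
E
```

```text
pos [ 0.4957 -0.0092  0.1078] z [-0.0023  0.0004 -1.    ] yaz 10.3 F [-0.4379 -0.8028 -0.5102] units [ 8.706  -0.4347  0.0404] ('turn', np.float64(0.006))
```

carry_out:
  moves:
    - {"x": 1, "y": -0.05, "z": 0, "turn": 0}
    - {"x": 1, "y": -0.05, "z": 0, "turn": 0}
    - {"x": 1, "y": -0.05, "z": 0, "turn": 0}
    - {"x": 1, "y": -0.05, "z": 0, "turn": 0}
    - {"x": 1, "y": -0.05, "z": 0, "turn": 0}
    - {"x": 1, "y": -0.05, "z": 0, "turn": 0}
    - {"x": 1, "y": -0.05, "z": 0, "turn": 0}
    - {"x": 1, "y": -0.05, "z": 0, "turn": 0}

```text
t: 19.5
tool_pos: [0.4497, 0.1864, 0.1077]
tool_rot: [-2.012, -2.411, 0.003]
contact_force: [0.8, 0.5, -0.1]
opening: 0.0145
grip_force: 29.7
```

carry_out:
  moves:
    - {"x": 0.73, "y": 0, "z": 0, "turn": 0}
    - {"x": 0, "y": 0, "z": 0.4, "turn": 0}
    - {"x": 0, "y": 0, "z": 0.4, "turn": 0}
    - {"x": 0, "y": 0, "z": 0.4, "turn": 0}
    - {"x": 0, "y": 0, "z": 0.4, "turn": 0}
    - {"x": 0, "y": 0, "z": 0.4, "turn": 0}
    - {"x": 0, "y": 0, "z": 0, "turn": 0}
    - {"x": 0, "y": 0, "z": 0, "turn": 0}

```text
t: 20.3
tool_pos: [0.4476, 0.2033, 0.059]
tool_rot: [-2.013, -2.411, 0.001]
contact_force: [0.2, -0.1, -0.3]
opening: 0.0147
grip_force: 29.7
```

```bash
python3 - <<'E'
from h import *
o,im=snap("wrist"); o2,im2=snap("scene")
a=cv2.resize(im[140:300,180:330,::-1],None,fx=2.6,fy=2.6,interpolation=cv2.INTER_CUBIC)
b=cv2.resize(im2[160:264,250:350,::-1],None,fx=4,fy=4,interpolation=cv2.INTER_CUBIC)
cv2.imwrite("pics/w7.png",np.hstack([a[:416],b[:416]]))
plan([.446,.204,.05],10)
R=axes(o); P=lambda v: (proj("wrist",o["tool_pos"]+R@(np.array(v)/1e3),o)-[180,140])*2.6
h=1e3*(o["tool_pos"][2]-.024)
for v in ([8.8,0,h],[9.6,0,h],[0,9.6,h],[0,-9.6,h],[8,0,20.5],[-8,0,-24.5],[8,0,-24.5]): print(v,P(v))
marks("wrist",["row_short_hole"])
E
```

```text
pos [0.4482 0.2036 0.0598] z [ 0.001   0.0003 -1.    ] yaz 10.3 F [-0.5355 -0.2329 -0.0408] units [ 0.0323 -0.0855  0.3937] ('turn', np.float64(0.005))
[8.8, 0, np.float64(34.95255882883717)] [186.7685 180.3173]
[9.6, 0, np.float64(34.95255882883717)] [186.7708 177.3606]
[0, 9.6, np.float64(34.95255882883717)] [224.5638 212.1223]
[0, -9.6, np.float64(34.95255882883717)] [148.9129 212.1469]
[8, 0, 20.5] [186.903  207.7621]
[-8, 0, -24.5] [187.3517 382.4199]
[8, 0, -24.5] [187.4773 312.9388]
wrist row_short_hole 0.98 [244.7 220.5] [0.4436 0.2031]
```

View pics/w7.png

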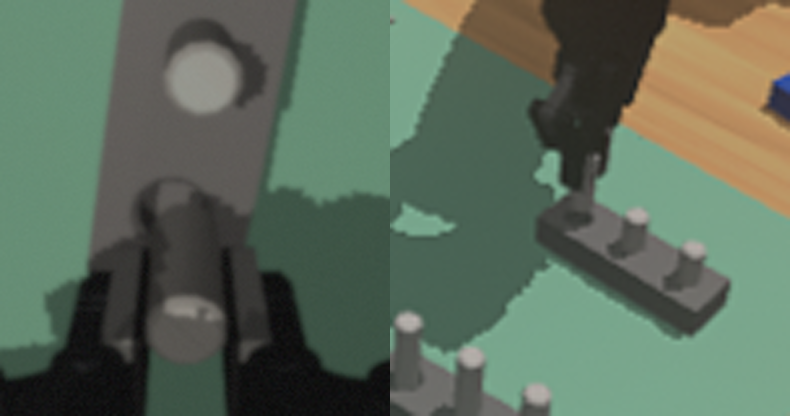

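The hole centre in the crop is at about (170,208). The plunger's top centre is at (187,329), so it sits about 4 mm towards tool +x in the grip. I'll correct x by −3.6 mm and y by −4.3 mm, then look again lower down.

carry_out:
  moves:
    - {"x": -0.14, "y": -0.17, "z": 0, "turn": 0}
    - {"x": 0, "y": 0, "z": 0.2, "turn": 0}
    - {"x": 0, "y": 0, "z": 0.15, "turn": 0}
    - {"x": 0, "y": 0, "z": 0, "turn": 0}
    - {"x": 0, "y": 0, "z": 0, "turn": 0}
    - {"x": 0, "y": 0, "z": 0, "turn": 0}
    - {"x": 0, "y": 0, "z": 0, "turn": 0}
    - {"x": 0, "y": 0, "z": 0, "turn": 0}

```text
t: 21.3
tool_pos: [0.4443, 0.1994, 0.0507]
tool_rot: [2.013, 2.412, 0.0]
contact_force: [-0.9, -0.1, -0.2]
opening: 0.0146
grip_force: 29.7
```

```bash
python3 - <<'E'
from h import *
o,im=snap("wrist")
a=cv2.resize(im[170:290,200:310,::-1],None,fx=5,fy=5,interpolation=cv2.INTER_CUBIC)
cv2.imwrite("pics/w8.png",a)
plan([.446,.204,.05],10)
R=axes(o); P=lambda v: (proj("wrist",o["tool_pos"]+R@(np.array(v)/1e3),o)-[200,170])*5
h=1e3*(o["tool_pos"][2]-.024)
for v in ([4+8.8,0,h],[4+9.6,0,h],[4,9.6,h],[4,-9.6,h],[12,0,20.5],[-4,0,-24.5],[12,0,-24.5]): print(v,P(v))
E
```

```text
pos [0.4443 0.1994 0.0507] z [ 0.0002  0.     -1.    ] yaz 10.3 F [ 0.3218 -0.7306  0.1291] units [0.1685 0.1011 0.0269] ('turn', np.float64(0.006))
[12.8, 0, np.float64(26.699575688371397)] [259.3416 193.0856]
[13.6, 0, np.float64(26.699575688371397)] [259.3465 187.1092]
[4, 9.6, np.float64(26.699575688371397)] [335.5738 257.3073]
[4, -9.6, np.float64(26.699575688371397)] [182.9804 257.3579]
[12, 0, 20.5] [259.4564 219.327 ]
[-4, 0, -24.5] [260.3524 553.6167]
[12, 0, -24.5] [260.5935 415.6945]
```

View pics/w8.png

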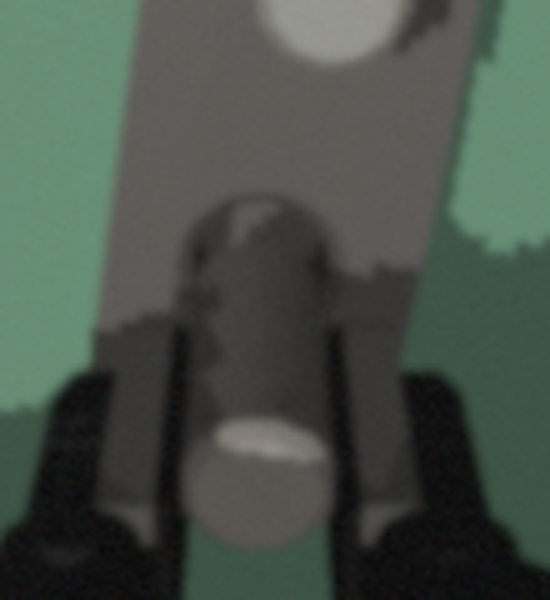

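Rim and plunger match the prediction: rim left 182, right 335, top 192, and plunger top at rows 415–550. Inserting now.

carry_out:
  moves:
    - {"x": 0, "y": 0, "z": 0.1, "turn": 0}
    - {"x": 0, "y": 0, "z": 0.1, "turn": 0}
    - {"x": 0, "y": 0, "z": 0.1, "turn": 0}
    - {"x": 0, "y": 0, "z": 0.1, "turn": 0}
    - {"x": 0, "y": 0, "z": 0.05, "turn": 0}
    - {"x": 0, "y": 0, "z": 0, "turn": 0}
    - {"x": 0, "y": 0, "z": 0, "turn": 0}
    - {"x": 0, "y": 0, "z": 0, "turn": 0}

```text
t: 22.15
tool_pos: [0.4442, 0.1995, 0.0393]
tool_rot: [2.013, 2.412, 0.001]
contact_force: [1.6, 2.1, -1.4]
opening: 0.0145
grip_force: 29.6
```

carry_out:
  moves:
    - {"x": 0, "y": 0, "z": 0.1, "turn": 0}
    - {"x": 0, "y": 0, "z": 0.1, "turn": 0}
    - {"x": 0, "y": 0, "z": 0.1, "turn": 0}
    - {"x": 0, "y": 0, "z": 0.1, "turn": 0}
    - {"x": 0, "y": 0, "z": 0.04, "turn": 0}
    - {"x": 0, "y": 0, "z": 0, "turn": 0}
    - {"x": 0, "y": 0, "z": 0, "turn": 0}
    - {"x": 0, "y": 0, "z": 0, "turn": 0}

```text
t: 22.95
tool_pos: [0.4449, 0.1997, 0.031]
tool_rot: [-2.012, -2.412, 0.001]
contact_force: [-5.8, -0.2, 18.3]
opening: 0.0147
grip_force: 31.7
```

carry_out:
  moves:
    - {"x": 0, "y": 0, "z": 0.04, "turn": 0}
    - {"x": 0, "y": 0, "z": 0.04, "turn": 0}
    - {"x": 0, "y": 0, "z": 0, "turn": 0}
    - {"x": 0, "y": 0, "z": 0, "turn": 0}
    - {"x": 0, "y": 0, "z": -0.08, "turn": 0}
    - {"x": 0, "y": 0, "z": 0, "turn": 0}
    - {"x": 0, "y": 0, "z": 0, "turn": 0}
    - {"x": 0, "y": 0, "z": 0, "turn": 0}

```text
t: 23.75
tool_pos: [0.4449, 0.1997, 0.0309]
tool_rot: [-2.012, -2.412, 0.0]
contact_force: [-6.4, -0.1, 16.5]
opening: 0.0151
grip_force: 31.7
```

carry_out:
  moves:
    - {"x": 0, "y": 0, "z": 0, "turn": 0}
    - {"x": 0, "y": 0, "z": 0, "turn": 0}
    - {"x": 0, "y": 0, "z": 0, "turn": 0}
    - {"x": 0, "y": 0, "z": 0, "turn": 0}
    - {"x": 0, "y": 0, "z": 0, "turn": 0}
    - {"x": 0, "y": 0, "z": 0, "turn": 0}
    - {"x": 0, "y": 0, "z": 0, "turn": 0}
    - {"x": 0, "y": 0, "z": 0, "turn": 0}
  grip: 45

```text
t: 24.55
tool_pos: [0.4442, 0.1993, 0.0283]
tool_rot: [2.013, 2.412, -0.0]
contact_force: [-0.2, -0.1, -0.1]
opening: 0.0448
grip_force: 0.0
```

carry_out:
  moves:
    - {"x": 0, "y": 0, "z": -0.5, "turn": 0}
    - {"x": 0, "y": 0, "z": -0.5, "turn": 0}
    - {"x": 0, "y": 0, "z": -0.5, "turn": 0}
    - {"x": 0, "y": 0, "z": -0.9, "turn": 0}
    - {"x": 0, "y": 0, "z": -0.9, "turn": 0}
    - {"x": 0, "y": 0, "z": -0.9, "turn": 0}
    - {"x": 0, "y": 0, "z": -0.9, "turn": 0}
    - {"x": 0, "y": 0, "z": -0.5, "turn": 0}

```text
t: 25.35
tool_pos: [0.4454, 0.1997, 0.1721]
tool_rot: [2.011, 2.41, 0.007]
contact_force: [1.0, -0.3, 0.2]
opening: 0.0451
grip_force: 0.0
```

```bash
python3 - <<'E'
from h import *
from h import at
snap("scene")
for n,ref in(("plunger_short",(.446,.204)),("plunger_long",(.63,.222))):
    print(n,[(np.round(r["rect"]),round(r["confidence"],2)) for r in ctrl.look_for("scene",n)[:5]])
# holder long-edge direction from top camera
o,im=snap("top")
c=im[140:205,315:385]; hsv=cv2.cvtColor(c,cv2.COLOR_RGB2HSV)
green=((hsv[...,0]>60)&(hsv[...,0]<95)&(hsv[...,1]>50)).astype(np.uint8)
m=1-green; n,l,s,ce=cv2.connectedComponentsWithStats(m); i=1+np.argmax(s[1:,4])
cnt=cv2.findContours((l==i).astype(np.uint8),0,1)[0][0]
r=cv2.minAreaRect(cnt); box=cv2.boxPoints(r)+[315,140]; print(r,s[i]); 
W=np.array([at("top",b,.01)[:2] for b in box]); print(W)
for k in range(4):
    e=W[(k+1)%4]-W[k]; print(np.linalg.norm(e),np.degrees(np.arctan2(e[1],e[0])))
br=((hsv[...,0]>10)&(hsv[...,0]<28)&(hsv[...,1]>120)).astype(np.uint8); n,l,s,ce=cv2.connectedComponentsWithStats(br); i=1+np.argmax(s[1:,4]); print("brass",s[i]+[315,140,0,0,0])
plan([.546,-.195,.23],25)
E
```

```text
plunger_short [(array([284., 210.,  48.,  33.]), 0.52), (array([174., 154.,  18.,  19.]), 0.45), (array([292., 204.,  12.,  17.]), 0.39)]
plunger_long [(array([252., 240.,   5.,  16.]), 0.58), (array([ 91., 211.,  51.,  24.]), 0.31), (array([156., 159.,  44.,  25.]), 0.24)]
((33.879310607910156, 32.55172348022461), (22.978628158569336, 41.6241455078125), 66.80140686035156) [ 11  15  47  36 921]
[[ 0.5543 -0.1256]
 [ 0.6013 -0.2429]
 [ 0.536  -0.2653]
 [ 0.4899 -0.1488]]
0.12637888281724677 -68.15839741289685
0.06898423748038619 -161.10628348531176
0.12524161138941745 111.61273646236548
0.06843510809589617 19.823948128121252
brass [350 161  10  13  82]
pos [0.444  0.1993 0.1681] z [-0.0001 -0.0001 -1.    ] yaz 10.3 F [ 0.4701 -0.2206 -0.7371] units [-16.2464   1.1921  -2.4737] ('turn', np.float64(-0.256))
```

carry_out:
  moves:
    - {"x": -1, "y": 0.08, "z": -0.1, "turn": 0}
    - {"x": -1, "y": 0.08, "z": -0.1, "turn": 0}
    - {"x": -1, "y": 0.08, "z": -0.1, "turn": 0}
    - {"x": -1, "y": 0.08, "z": -0.1, "turn": 0}
    - {"x": -1, "y": 0.08, "z": -0.1, "turn": 0}
    - {"x": -1, "y": 0.08, "z": -0.1, "turn": 0}
    - {"x": -1, "y": 0.08, "z": -0.1, "turn": 0}
    - {"x": -1, "y": 0.08, "z": -0.1, "turn": 0}

```text
t: 26.35
tool_pos: [0.4948, 0.0046, 0.1863]
tool_rot: [-2.011, -2.41, 0.003]
contact_force: [0.7, -0.1, -0.4]
opening: 0.0448
grip_force: 0.0
```

carry_out:
  moves:
    - {"x": -1, "y": 0.08, "z": 0, "turn": 0}
    - {"x": -1, "y": 0.08, "z": 0, "turn": 0}
    - {"x": -1, "y": 0.08, "z": 0, "turn": 0}
    - {"x": -1, "y": 0.08, "z": 0, "turn": 0}
    - {"x": -1, "y": 0.08, "z": 0, "turn": 0}
    - {"x": -1, "y": 0.08, "z": 0, "turn": 0}
    - {"x": -1, "y": 0.08, "z": 0, "turn": 0}
    - {"x": -1, "y": 0.08, "z": 0, "turn": 0}

```text
t: 27.15
tool_pos: [0.5465, -0.189, 0.186]
tool_rot: [-2.011, -2.409, 0.001]
contact_force: [0.5, 0.5, 0.1]
opening: 0.045
grip_force: 0.0
```

carry_out:
  moves:
    - {"x": -0.25, "y": 0, "z": 0, "turn": 0}
    - {"x": 0, "y": 0, "z": 0, "turn": -0.1}
    - {"x": 0, "y": 0, "z": 0, "turn": -0.1}
    - {"x": 0, "y": 0, "z": 0, "turn": 0}
    - {"x": 0, "y": 0, "z": 0, "turn": 0}
    - {"x": 0, "y": 0, "z": 0, "turn": 0}
    - {"x": 0, "y": 0, "z": 0, "turn": 0}
    - {"x": 0, "y": 0, "z": 0, "turn": 0}

```text
t: 27.95
tool_pos: [0.5484, -0.1945, 0.1883]
tool_rot: [1.762, 2.601, 0.0]
contact_force: [-0.2, -0.8, -0.0]
opening: 0.0449
grip_force: 0.0
```

```bash
cat > hold.py <<'E'
from h import *
from h import at
o,im=snap("wrist"); cv2.imwrite("pics/wh.png",im[:,:,::-1])
plan([.5454,-.1957,.16],21.5)
hsv=cv2.cvtColor(im,cv2.COLOR_RGB2HSV)
br=((hsv[...,0]>8)&(hsv[...,0]<30)&(hsv[...,1]>110)&(hsv[...,2]>30)).astype(np.uint8)
n,l,s,ce=cv2.connectedComponentsWithStats(br)
R=axes(o)
for i in range(1,n):
    if s[i,4]>60: print("brass",s[i],ce[i])
x0,y0=170,60;
for k in("holder","holder_axis","block","jaw_left"):
    z=dict(holder=0,holder_axis=.023,block=.008,jaw_left=.05)[k]
    for m in ctrl.mark_of("wrist",k)[:1]: print(k,m["confidence"],m["pixel"],at("wrist",m["pixel"],z,o))
    for m in ctrl.look_for("wrist",k)[:1]: print(m)
print("pred tab top",[proj("wrist",(.5454,-.1957,z),o) for z in(.103,.059)])
E
python3 hold.py; python3 - <<'E'
from h import *
for c in((.446,.204),(.630,.2225)):
    print([proj("scene",(*c,z)) for z in(.024,.053,.073)])
E
```

```text
pos [ 0.5484 -0.1945  0.1883] z [ 0. -0. -1.] yaz 21.8 F [-0.1709  0.3322 -0.031 ] units [ 0.0006 -0.1281  1.1331] ('turn', np.float64(0.004))
brass [    0     0   165   384 27737] [ 45.2446 175.9555]
brass [  377     0   135   318 16313] [461.4539 190.0983]
brass [234 172  28  29 747] [247.6627 186.4137]
brass [ 199  295   89   44 2315] [237.9067 319.6073]
brass [135 327  34  50 969] [152.4159 350.3602]
brass [ 333  328   49   56 1316] [354.2682 356.2614]
holder 0.65 [249.4, 160.9] [ 0.5447 -0.1919  0.    ]
{'rect': [224.5, 181.2, 46.6, 37.0], 'confidence': 0.66}
holder_axis 0.79 [247.5, 166.6] [ 0.5431 -0.1932  0.023 ]
{'rect': [215.0, 106.8, 67.0, 114.8], 'confidence': 0.57}
block 0.86 [248.2, 162.0] [ 0.5432 -0.1917  0.008 ]
{'rect': [229.3, 170.0, 36.4, 28.4], 'confidence': 0.8}
[array([297.2587, 213.9615]), array([298.3154, 205.8253]), array([299.0675, 200.0343])]
[array([254.6427, 254.132 ]), array([254.9351, 245.7839]), array([255.1442, 239.8175])]Traceback (most recent call last):
  File "hold.py", line 14, in <module>
    for m in ctrl.mark_of("wrist",k)[:1]: print(k,m["confidence"],m["pixel"],at("wrist",m["pixel"],z,o))
             ~~~~~~~~~~~~^^^^^^^^^^^
ValueError: it knows: block, holder, holder_axis, loupe, oil_bottle, parts_tray, plunger_long, plunger_short, row_long, row_long_hole, row_short, row_short_hole, screwdriver, tin, tweezers, watch_head
```

```bash
cat > tab.py <<'E'
from h import *
from scipy.optimize import minimize
import sys
def fit(lift=0.):
    o,im=snap("wrist"); hsv=cv2.cvtColor(im,cv2.COLOR_RGB2HSV)
    br=((hsv[...,0]>8)&(hsv[...,0]<30)&(hsv[...,1]>110)&(hsv[...,2]>30)).astype(np.uint8)
    n,l,s,ce=cv2.connectedComponentsWithStats(br[120:290,200:310]); 
    i=1+np.argmax(s[1:,4]*(s[1:,1]+s[1:,3]<165)); S=8
    m=cv2.resize((l==i).astype(np.uint8)*255,None,fx=S,fy=S,interpolation=cv2.INTER_LINEAR)>127
    pos=np.array(o["tool_pos"]); R=axes(o)
    def cost(p):
        c,sn=np.cos(p[2]/60),np.sin(p[2]/60); P=[]
        for a in(-6,6):
            for b in(-12,12):
                for z in(.103,.103-.001*max(p[3],5)):
                    P.append((proj("wrist",pos+R@np.array([(p[0]+c*a-sn*b)/1e3,(p[1]+sn*a+c*b)/1e3,pos[2]-z-lift]),o)-[200,120]+.5)*S-.5)
        g=np.zeros(m.shape,np.uint8); cv2.fillConvexPoly(g,cv2.convexHull(np.round(P).astype(np.int32)),1)
        return 1-(m&(g>0)).sum()/(m|(g>0)).sum()
    r=min((minimize(cost,[x0,0,0,40],method="Nelder-Mead",options=dict(initial_simplex=np.array([[x0,0,0,40],[x0+3,0,0,40],[x0,3,0,40],[x0,0,4,40],[x0,0,0,30]],float))) for x0 in(-4,0,4)),key=lambda r:r.fun)
    p=r.x; print("blob",s[i],"IoU",1-r.fun,"tab in tool mm",p[:2],"rot in tool rad",p[2]/60,"vis",p[3]); 
    X=pos+R@np.array([p[0]/1e3,p[1]/1e3,0]); print("tab xy",X[:2],"tool",pos)
if __name__=="__main__": fit(); fit()
E
python3 tab.py; python3 -c "
from h import *;plan([.5454,-.1957,.16],21.5)"
```

```text
pos [ 0.5484 -0.1946  0.1884] z [ 0.0001 -0.0001 -1.    ] yaz 21.8 F [0.0486 0.0569 0.1786] units [ 0.0042 -0.1275  1.1342] ('turn', np.float64(0.005))Traceback (most recent call last):
  File "tab.py", line 22, in <module>
    if __name__=="__main__": fit(); fit()
                             ~~~^^
  File "tab.py", line 19, in fit
    r=min((minimize(cost,[x0,0,0,40],method="Nelder-Mead",options=dict(initial_simplex=np.array([[x0,0,0,40],[x0+3,0,0,40],[x0,3,0,40],[x0,0,4,40],[x0,0,0,30]],float))) for x0 in(-4,0,4)),key=lambda r:r.fun)
  File "tab.py", line 19, in <genexpr>
    r=min((minimize(cost,[x0,0,0,40],method="Nelder-Mead",options=dict(initial_simplex=np.array([[x0,0,0,40],[x0+3,0,0,40],[x0,3,0,40],[x0,0,4,40],[x0,0,0,30]],float))) for x0 in(-4,0,4)),key=lambda r:r.fun)
           ~~~~~~~~^^^^^^^^^^^^^^^^^^^^^^^^^^^^^^^^^^^^^^^^^^^^^^^^^^^^^^^^^^^^^^^^^^^^^^^^^^^^^^^^^^^^^^^^^^^^^^^^^^^^^^^^^^^^^^^^^^^^^^^^^^^^^^^^^^^^^^^^^^^^^^^^^^^^^
    res = _minimize_neldermead(fun, x0, args, callback, bounds=bounds,
                               **options)
    fxc = func(xc)
    fx = function(np.copy(x), *(wrapper_args + args))
  File "tab.py", line 16, in cost
    P.append((proj("wrist",pos+R@np.array([(p[0]+c*a-sn*b)/1e3,(p[1]+sn*a+c*b)/1e3,pos[2]-z-lift]),o)-[200,120]+.5)*S-.5)
              ~~~~^^^^^^^^^^^^^^^^^^^^^^^^^^^^^^^^^^^^^^^^^^^^^^^^^^^^^^^^^^^^^^^^^^^^^^^^^^^^^^^^^^^
  File "h.py", line 17, in proj
    c=ctrl.calibration(cam);X=np.array(X,float)
ValueError: time passes only in moves, steps and waits
```

```bash
sed -i 's/ctrl.calibration(cam)/calib(cam)/; s/^from station import ctrl/from station import ctrl\nimport functools\n@functools.cache\ndef calib(cam): return ctrl.calibration(cam)/' h.py; python3 tab.py
```

```text
blob [ 34  52  28  28 730] IoU 0.9118709601827804 tab in tool mm [ 2.2952 -3.8985] rot in tool rad 0.0004014798156583792 vis 42.11490954658076
tab xy [ 0.5439 -0.1939] tool [ 0.5484 -0.1946  0.1884]
blob [ 34  52  28  28 728] IoU 0.9097500439719362 tab in tool mm [ 2.3031 -2.8761] rot in tool rad -2.9520310868443497e-05 vis 41.947691821635104
tab xy [ 0.5448 -0.1935] tool [ 0.5484 -0.1946  0.1883]
```

carry_out:
  moves:
    - {"x": 0.09, "y": -0.13, "z": 0, "turn": 0}
    - {"x": 0, "y": 0, "z": 0.5, "turn": 0}
    - {"x": 0, "y": 0, "z": 0.5, "turn": 0}
    - {"x": 0, "y": 0, "z": 0.5, "turn": 0}
    - {"x": 0, "y": 0, "z": 0.5, "turn": 0}
    - {"x": 0, "y": 0, "z": 0.4, "turn": 0}
    - {"x": 0, "y": 0, "z": 0, "turn": 0}
    - {"x": 0, "y": 0, "z": 0, "turn": 0}

```text
t: 29.25
tool_pos: [0.5445, -0.1937, 0.128]
tool_rot: [-1.762, -2.601, 0.0]
contact_force: [0.5, -0.5, -0.0]
opening: 0.0448
grip_force: 0.0
```

```bash
python3 tab.py; python3 - <<'E'
from h import *
# holder orientation: dark/metal vs green contour in wrist view
from h import at
o,im=snap("wrist")
hsv=cv2.cvtColor(im,cv2.COLOR_RGB2HSV); cv2.imwrite("pics/w9.png",im[:,:,::-1])
mk=[ctrl.mark_of("wrist",k)[:1] for k in("holder_axis","block")]
for m,z in zip(mk,(.023,.008)):
    for q in m: X=at("wrist",q["pixel"],z,o); print(q,X,1e3*axes(o).T@(X-o["tool_pos"]))
E
```

```text
blob [  34   76   37   42 1413] IoU 0.9256760215835441 tab in tool mm [-0.4257  0.1547] rot in tool rad -0.0009286981975636136 vis 44.632697307426625
tab xy [ 0.5448 -0.194 ] tool [ 0.5445 -0.1937  0.128 ]
blob [  33   75   37   42 1403] IoU 0.9224382424267336 tab in tool mm [-0.0887 -0.5286] rot in tool rad 0.0008218042518324767 vis 45.17134581468126
tab xy [ 0.5444 -0.1941] tool [ 0.5449 -0.1939  0.1287]
{'pixel': [251.2, 185.7], 'confidence': 0.71} [ 0.5443 -0.193   0.023 ] [  1.3137  -0.463  106.1018]
{'pixel': [250.9, 184.6], 'confidence': 0.84} [ 0.5455 -0.1967  0.008 ] [ -2.6109  -0.7403 121.1057]
```

The tool is centred on the tab within 0.5 mm. I'll descend and grip its edges, with the closing line along the holder's x so the tab can pivot between the pads.

carry_out:
  moves:
    - {"x": 0, "y": 0, "z": 0.4, "turn": 0}
    - {"x": 0, "y": 0, "z": 0.4, "turn": 0}
    - {"x": 0, "y": 0, "z": 0.4, "turn": 0}
    - {"x": 0, "y": 0, "z": 0.4, "turn": 0}
    - {"x": 0, "y": 0, "z": 0.35, "turn": 0}
    - {"x": 0, "y": 0, "z": 0.3, "turn": 0}
    - {"x": 0, "y": 0, "z": 0, "turn": 0}
    - {"x": 0, "y": 0, "z": 0, "turn": 0}

```text
t: 30.3
tool_pos: [0.5445, -0.1937, 0.0719]
tool_rot: [-1.762, -2.601, 0.0]
contact_force: [-0.0, -0.0, 0.8]
opening: 0.0445
grip_force: 0.0
```

carry_out:
  moves:
    - {"x": 0, "y": 0, "z": 0, "turn": 0}
    - {"x": 0, "y": 0, "z": 0, "turn": 0}
    - {"x": 0, "y": 0, "z": 0, "turn": 0}
    - {"x": 0, "y": 0, "z": 0, "turn": 0}
    - {"x": 0, "y": 0, "z": 0, "turn": 0}
    - {"x": 0, "y": 0, "z": 0, "turn": 0}
    - {"x": 0, "y": 0, "z": 0, "turn": 0}
    - {"x": 0, "y": 0, "z": 0, "turn": 0}
  grip: 0
  newtons: 30

```text
t: 31.1
tool_pos: [0.545, -0.194, 0.0728]
tool_rot: [1.761, 2.6, 0.0]
contact_force: [0.2, 0.8, 5.1]
opening: 0.0233
grip_force: 31.2
```

```bash
python3 - <<'E'
from h import *
o=ctrl.get_obs(); plan(o["tool_pos"],21.5); print(o["opening"],o["wrist_torque"])
E
```

```text
pos [ 0.545  -0.194   0.0728] z [ 0.0012 -0.0006 -1.    ] yaz 21.8 F [0.1548 0.8007 5.14  ] units [0. 0. 0.] ('turn', np.float64(0.005))
0.02326155937573987 [0.0489 0.0594 0.0436]
```

Gripped with a 23 mm opening. Rocking to the left (+tool x).

carry_out:
  moves:
    - {"x": 0.13, "y": 0, "z": 0.003, "turn": 0}
    - {"x": 0.13, "y": 0, "z": 0.009, "turn": 0}
    - {"x": 0.13, "y": 0, "z": 0.015, "turn": 0}
    - {"x": 0.13, "y": 0, "z": 0.02, "turn": 0}
    - {"x": 0.13, "y": 0, "z": 0.027, "turn": 0}
    - {"x": 0.13, "y": 0, "z": 0.033, "turn": 0}
    - {"x": 0.13, "y": 0, "z": 0.039, "turn": 0}
    - {"x": 0.13, "y": 0, "z": 0.044, "turn": 0}

```text
t: 31.9
tool_pos: [0.5371, -0.1728, 0.0696]
tool_rot: [1.757, 2.593, -0.005]
contact_force: [2.0, -9.4, 5.8]
opening: 0.0235
grip_force: 32.2
```

carry_out:
  moves:
    - {"x": 0, "y": 0, "z": 0, "turn": 0}
    - {"x": 0, "y": 0, "z": 0, "turn": 0}
    - {"x": 0, "y": 0, "z": 0, "turn": 0}
    - {"x": 0, "y": 0, "z": 0, "turn": 0}
    - {"x": 0, "y": 0, "z": 0, "turn": 0}
    - {"x": 0, "y": 0, "z": 0, "turn": 0}
    - {"x": 0, "y": 0, "z": 0, "turn": 0}
    - {"x": 0, "y": 0, "z": 0, "turn": 0}

```text
t: 32.7
tool_pos: [0.5369, -0.1723, 0.0693]
tool_rot: [1.757, 2.594, -0.004]
contact_force: [3.6, -7.5, 4.5]
opening: 0.0235
grip_force: 32.1
```

```bash
python3 - <<'E'
from h import *
o=ctrl.get_obs(); R=axes(o); print("dx mm",1e3*R.T@(o["tool_pos"]-np.array([.545,-.194,.0728])),"F tool",R.T@o["contact_force"],"M",R.T@o["wrist_torque"],o["tool_rot"])
snap("scene","sc_left.png"); snap("wrist","w_left.png")
E
```

```text
dx mm [23.1632  0.5503  3.2806] F tool [-8.3205  0.5777 -4.4566] M [ 0.0924 -1.5431 -0.0052] [ 1.7572  2.5944 -0.0035]
```

carry_out:
  moves:
    - {"x": 0.07, "y": 0, "z": 0.02, "turn": 0}
    - {"x": 0.07, "y": 0, "z": 0.02, "turn": 0}
    - {"x": 0, "y": 0, "z": 0, "turn": 0}
    - {"x": 0, "y": 0, "z": 0, "turn": 0}
    - {"x": -0.2, "y": 0, "z": -0.06, "turn": 0}
    - {"x": -0.2, "y": 0, "z": -0.06, "turn": 0}
    - {"x": -0.2, "y": 0, "z": -0.05, "turn": 0}
    - {"x": -0.2, "y": 0, "z": -0.04, "turn": 0}

```text
t: 33.6
tool_pos: [0.5397, -0.1822, 0.0705]
tool_rot: [-1.758, -2.595, -0.005]
contact_force: [-1.5, 6.9, 4.9]
opening: 0.0234
grip_force: 32.7
```

carry_out:
  moves:
    - {"x": -0.2, "y": 0, "z": -0.02, "turn": 0}
    - {"x": -0.18, "y": 0, "z": 0, "turn": 0}
    - {"x": 0, "y": 0, "z": 0, "turn": 0}
    - {"x": 0, "y": 0, "z": 0, "turn": 0}
    - {"x": 0, "y": 0, "z": 0, "turn": 0}
    - {"x": 0, "y": 0, "z": 0, "turn": 0}
    - {"x": 0, "y": 0, "z": 0, "turn": 0}
    - {"x": 0, "y": 0, "z": 0, "turn": 0}

```text
t: 34.4
tool_pos: [0.5435, -0.1918, 0.0711]
tool_rot: [-1.759, -2.597, -0.003]
contact_force: [-1.7, 4.3, 5.3]
opening: 0.0234
grip_force: 33.1
```

carry_out:
  moves:
    - {"x": -0.13, "y": 0, "z": 0.003, "turn": 0}
    - {"x": -0.13, "y": 0, "z": 0.009, "turn": 0}
    - {"x": -0.13, "y": 0, "z": 0.015, "turn": 0}
    - {"x": -0.13, "y": 0, "z": 0.02, "turn": 0}
    - {"x": -0.13, "y": 0, "z": 0.027, "turn": 0}
    - {"x": -0.13, "y": 0, "z": 0.033, "turn": 0}
    - {"x": -0.13, "y": 0, "z": 0.039, "turn": 0}
    - {"x": -0.13, "y": 0, "z": 0.044, "turn": 0}

```text
t: 35.2
tool_pos: [0.5529, -0.2152, 0.0668]
tool_rot: [-1.758, -2.595, -0.004]
contact_force: [-4.6, 8.4, 9.1]
opening: 0.0233
grip_force: 35.5
```

carry_out:
  moves:
    - {"x": -0.07, "y": 0, "z": 0.02, "turn": 0}
    - {"x": -0.07, "y": 0, "z": 0.02, "turn": 0}
    - {"x": 0, "y": 0, "z": 0, "turn": 0}
    - {"x": 0, "y": 0, "z": 0, "turn": 0}
    - {"x": 0, "y": 0, "z": 0, "turn": 0}
    - {"x": 0, "y": 0, "z": 0, "turn": 0}
    - {"x": 0, "y": 0, "z": 0, "turn": 0}
    - {"x": 0, "y": 0, "z": 0, "turn": 0}

```text
t: 36.0
tool_pos: [0.5542, -0.2185, 0.0656]
tool_rot: [-1.758, -2.596, -0.004]
contact_force: [-2.9, 7.3, 7.1]
opening: 0.0235
grip_force: 35.7
```

```bash
python3 - <<'E'
from h import *
o=ctrl.get_obs(); R=axes(o); print("dx mm",1e3*R.T@(o["tool_pos"]-np.array([.545,-.194,.0728])),"F tool",R.T@o["contact_force"],"M",R.T@o["wrist_torque"],o["tool_rot"])
E
```

```text
dx mm [-26.2137  -0.5596   7.0547] F tool [ 7.8879  0.0243 -7.045 ] M [-0.0467  1.5012 -0.009 ] [-1.758  -2.5955 -0.004 ]
```

carry_out:
  moves:
    - {"x": 0.2, "y": 0, "z": -0.06, "turn": 0}
    - {"x": 0.2, "y": 0, "z": -0.06, "turn": 0}
    - {"x": 0.2, "y": 0, "z": -0.05, "turn": 0}
    - {"x": 0.2, "y": 0, "z": -0.04, "turn": 0}
    - {"x": 0.2, "y": 0, "z": -0.02, "turn": 0}
    - {"x": 0.22, "y": 0, "z": 0, "turn": 0}
    - {"x": 0, "y": 0, "z": 0, "turn": 0}
    - {"x": 0, "y": 0, "z": 0, "turn": 0}

```text
t: 36.8
tool_pos: [0.5445, -0.1936, 0.0726]
tool_rot: [1.761, 2.599, -0.001]
contact_force: [1.3, -4.9, -1.0]
opening: 0.0232
grip_force: 34.1
```

```bash
python3 - <<'E'
from h import *
o=ctrl.get_obs(); R=axes(o); print("dx mm",1e3*R.T@(o["tool_pos"]-np.array([.545,-.194,.0728])),"F tool",R.T@o["contact_force"],"M",R.T@o["wrist_torque"],o["tool_rot"])
E
python3 tab.py
```

```text
dx mm [ 0.5452 -0.3057  0.2485] F tool [-4.9947 -0.6058  0.9773] M [ 0.0506 -1.0553 -0.0162] [ 1.7607  2.5993 -0.0014]
blob [  24   96   55   74 3450] IoU 0.9686810056263799 tab in tool mm [-0.2442 -0.5543] rot in tool rad 5.374472978703313e-05 vis 62.60404074010253
tab xy [ 0.5441 -0.194 ] tool [ 0.5445 -0.1936  0.0726]
blob [  24   96   55   74 3443] IoU 0.9701845611372716 tab in tool mm [-0.4651 -0.6133] rot in tool rad 0.0003825132916700523 vis 62.98192243656462
tab xy [ 0.5442 -0.1943] tool [ 0.5446 -0.1936  0.0725]
```

carry_out:
  moves:
    - {"x": -0.05, "y": 0, "z": 0, "turn": 0}
    - {"x": 0, "y": 0, "z": 0, "turn": 0}
    - {"x": 0, "y": 0, "z": -0.1, "turn": 0}
    - {"x": 0, "y": 0, "z": -0.1, "turn": 0}
    - {"x": 0, "y": 0, "z": -0.1, "turn": 0}
    - {"x": 0, "y": 0, "z": -0.1, "turn": 0}
    - {"x": 0, "y": 0, "z": 0, "turn": 0}
    - {"x": 0, "y": 0, "z": 0, "turn": 0}
  grip: 0
  newtons: 40

```text
t: 37.7
tool_pos: [0.5446, -0.1938, 0.0825]
tool_rot: [-1.762, -2.601, -0.0]
contact_force: [0.1, -2.5, -0.9]
opening: 0.0235
grip_force: 40.1
```

```bash
python3 - <<'E'
from h import *
o=ctrl.get_obs(); R=axes(o); print("dx mm",1e3*R.T@(o["tool_pos"]-np.array([.545,-.194,.0728])),"F tool",R.T@o["contact_force"],"M",R.T@o["wrist_torque"],o["tool_rot"])
E
python3 tab.py
```

```text
dx mm [ 0.3854 -0.317  -9.6818] F tool [-2.349  -0.8821  0.8911] M [ 0.2101 -0.5067 -0.0074] [-1.7615 -2.6008 -0.0002]
blob [  24   95   55   75 3470] IoU 0.916847603623485 tab in tool mm [-8.9975 -0.9418] rot in tool rad 0.3042650490722906 vis 73.93790876772741
tab xy [ 0.547  -0.2025] tool [ 0.5446 -0.1938  0.0825]
blob [  24   95   55   75 3469] IoU 0.9200604726650214 tab in tool mm [-8.7308 -0.9292] rot in tool rad 0.32985225018003456 vis 73.62130340944228
tab xy [ 0.547  -0.2022] tool [ 0.5446 -0.1938  0.0824]
```

carry_out:
  moves:
    - {"x": 0, "y": 0, "z": -0.3, "turn": 0}
    - {"x": 0, "y": 0, "z": -0.3, "turn": 0}
    - {"x": 0, "y": 0, "z": -0.3, "turn": 0}
    - {"x": 0, "y": 0, "z": -0.3, "turn": 0}
    - {"x": 0, "y": 0, "z": -0.3, "turn": 0}
    - {"x": 0, "y": 0, "z": -0.3, "turn": 0}
    - {"x": 0, "y": 0, "z": -0.3, "turn": 0}
    - {"x": 0, "y": 0, "z": -0.1, "turn": 0}

```text
t: 38.6
tool_pos: [0.5452, -0.1942, 0.1384]
tool_rot: [1.761, 2.599, 0.001]
contact_force: [-0.0, -0.5, -3.0]
opening: 0.0235
grip_force: 40.0
```

carry_out:
  moves:
    - {"x": 0, "y": 0, "z": 0, "turn": 0}
    - {"x": 0, "y": 0, "z": 0, "turn": 0}
    - {"x": 0, "y": 0, "z": 0, "turn": 0}
    - {"x": 0, "y": 0, "z": 0, "turn": 0}
    - {"x": 0, "y": 0, "z": 0, "turn": 0}
    - {"x": 0, "y": 0, "z": 0, "turn": 0}
    - {"x": 0, "y": 0, "z": 0, "turn": 0}
    - {"x": 0, "y": 0, "z": 0, "turn": 0}

```text
t: 39.4
tool_pos: [0.5446, -0.1939, 0.1371]
tool_rot: [1.762, 2.601, -0.0]
contact_force: [0.5, -0.2, -2.6]
opening: 0.0235
grip_force: 39.9
```

```bash
cat > tilt.py <<'E'
from h import *
o,im=snap("wrist","w_lift.png"); R=axes(o); print("d mm",1e3*R.T@(o["tool_pos"]-np.array([.545,-.194,.0728])),"F tool",R.T@o["contact_force"],o["tool_rot"])
d=np.array(o["tool_pos"])[2]-.0728
for k in("block",):
    for m in ctrl.mark_of("wrist",k)[:1]:
        p=at("wrist",m["pixel"],.008+d,o); print(m,"pred",proj("wrist",o["tool_pos"]+R@np.array([0,0,.0648]),o),"tool mm",1e3*R.T@(p-o["tool_pos"]))
hsv=cv2.cvtColor(im,cv2.COLOR_RGB2HSV); br=((hsv[...,0]>8)&(hsv[...,0]<30)&(hsv[...,1]>110)&(hsv[...,2]>30)).astype(np.uint8)
n,l,s,ce=cv2.connectedComponentsWithStats(br[120:290,200:310]); i=1+np.argmax(s[1:,4]); print("brass",s[i]+[200,120,0,0,0])
P=lambda v: np.round(proj("wrist",o["tool_pos"]+R@(np.array(v)/1e3),o),1)
# expected upright: top front/back edge, tab root at the foot bar (bar top 30 mm up), bar near silhouette
for n_,v in dict(topfar=[-6,0,-30.2],topnear=[6,0,-30.2],root=[6,0,35],bartop=[6,0,36.2],barnear=[15,0,49.8],barL=[0,-20,49.8],barR=[0,20,49.8]).items(): print(n_,P(v))
g=cv2.cvtColor(im,cv2.COLOR_RGB2GRAY); print("col mid",[int(x) for x in g[180:300:3,248:256].mean(1)])
print("hue",[int(x) for x in np.median(hsv[180:300:3,248:256,0],1)])
sc,ims=snap("scene","sc_lift.png")
hs=cv2.cvtColor(ims,cv2.COLOR_RGB2HSV)[120:190,150:215]; b=((hs[...,0]>10)&(hs[...,0]<28)&(hs[...,1]>110)).astype(np.uint8)
n,l,s,ce=cv2.connectedComponentsWithStats(b); i=1+np.argmax(s[1:,4]); ys,xs=np.nonzero(l==i); print("scene brass",s[i]+[150,120,0,0,0])
if len(ys)>10:
    rows=np.unique(ys); mid=[xs[ys==r].mean()+150 for r in rows]; print(np.polyfit(rows+120,mid,1)[0])
    a=np.array([.5446,-.1938]); print("pred scene slope", (lambda A,B:(A-B)[0]/(A-B)[1])(proj("scene",(*a,.10)),proj("scene",(*a,.14))))
E
python3 tilt.py
```

```text
d mm [  0.1973  -0.3222 -64.26  ] F tool [-0.4105  0.4042  2.5642] [ 1.7619  2.601  -0.    ]
{'pixel': [251.7, 202.8], 'confidence': 0.81} pred [251.8264 204.7389] tool mm [ 1.5713 -0.0959 64.8   ]
brass [ 224  215   55   75 3463]
topfar [252.2 291.2]
topnear [252.3 270.9]
root [251.9 213.4]
bartop [251.9 212.7]
barnear [251.9 192.7]
barL [223.6 212.7]
barR [280.1 212.7]
col mid [41, 40, 40, 40, 43, 55, 62, 71, 75, 81, 85, 78, 44, 43, 42, 43, 42, 42, 42, 43, 43, 43, 43, 42, 42, 43, 42, 42, 43, 43, 43, 60, 74, 73, 73, 73, 73, 75, 128, 137]
hue [90, 60, 45, 60, 22, 15, 16, 18, 17, 15, 15, 18, 19, 19, 19, 19, 20, 19, 19, 20, 19, 20, 19, 19, 19, 19, 19, 19, 19, 19, 20, 20, 19, 20, 19, 20, 19, 20, 68, 72]
scene brass [179 120  36  18 409]
1.1341020431711129
pred scene slope 0.13121063551148984
```

The block hangs free (2.6 N weight) and upright. The tab root, top and bar edges all match the upright prediction within 2 px, and the foot is about 13 mm above the jaws.

```bash
python3 -c "
from station import ctrl
print(ctrl.finish_job())"
```

```text
the job is handed in; nothing more can be done
None
```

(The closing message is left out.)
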